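# Date the batch tag and shut the new jam away behind the roller catch

## Robot

A 7-joint arm with a two-finger parallel gripper is mounted at the origin on a cart in front of the work surface, level with it; the furniture and walls round the work are solid. World frame = base frame: x ahead of the robot, y to its left, z up, the work surface at z = 0. Lengths are in m, angles in rad, forces in N, time in s.
With the tool pointing down it reaches from about 0.4 to 0.85 m from the base axis. Payload 10.4 kg.
Tool frame: the origin (TCP) lies midway between the tips of the shut fingers; the grasp point (between the pads) lies 19 mm behind it; z points along the fingers, y is the line along which they close (so a half turn about z gives the same grasp; the last joint's range is limited). The gripper opens to 87 mm and grips with 3 to 60 N. Pads are 19 mm wide; open, the fingers measure 117 mm over their backs; the gripper's body (75 mm by 190 mm) begins 51 mm behind the grasp point.
Start: joints at [-1.164, 0.332, -0.065, 1.46, 0.022, 1.35, -0.088], TCP at [0.26, 0.568, 0.223] pointing down, gripper open.
Joint ranges: [-2.6, 2.6], [-0.5, 2.12], [-1.47, 1.34], [0.16, 2.42], [-1.27, 4.41], [0.06, 2.06], [-2.6, 2.6]. Speed limits (rad/s): [2.22, 2.22, 2.79, 2.79, 3.14, 3.14, 3.14].

## Interface

Orientations are given as a unit quaternion [x, y, z, w].
In Python, from bench import r gives the robot as it stands.
- The arm moves only by the tool carry_out, never from a script. Its argument "steps" is a list that holds one entry, the list of rows, each a list of 6 numbers: the shift along the tool's x, y, z in cm, then the turn, a rotation vector about the tool's x, y, z in rad. In form: [[[dx, dy, dz, wx, wy, wz], ...]]. A call has 1 to 20 rows; each row is the pose to reach, as a shift and turn from the pose commanded when the call began, along the tool's axes at that moment; what a row does not reach only later rows make up. A row lasts 1/12 s, in which the tool goes at most 41.7 mm and 7.16 degrees, less where a joint would pass 70% of its speed; a pose out of reach is approached as far as the arm can. A call with a gripper value outside its range is refused whole. "hand" is the closure, from -1 (fully open) to 1 (shut), set as the call begins (left out, the last holds). The fingers move at their own pace and stop on an object; "squeeze" is the grip in N (left out, the last holds). Time passes only in rows, so rows that repeat a pose let the fingers close. It gives the time, the measured TCP pose, the force, the opening and the grip force at its end, in the units of the state.
- r.read_state(): the state, without advancing time (a new reading comes with each control period).
- r.camera(name): name is "side" or "top"; returns the picture (384x512x3 uint8, red, green, blue); there is no depth.
- r.camera_params(name): a dict with "fx", "fy", "cx", "cy" (pixels), "view" (4x4, takes a point from world to camera coordinates). Camera axes: x right, y up, looking along -z (the intrinsics and any distortion apply to the point x, -y, -z); pixel columns grow to the right and rows downward; lengths in m; the calibration is good to about 2 mm. A picture is of the moment at which its call begins. camera_params takes no time and is no camera call.
- r.close_job(): hands the job in; it is judged then, once.
The state is a dict: "time": time; "joint_positions": joint angles; "joint_vel": joint speeds; "joint_torque": joint torques, N m; "ee_pos": TCP position; "eef_rot": TCP orientation; "ft_force": force on the tool from outside, world axes, zero at the start; "torque": the same for the moment, N m; "width": finger opening in m; "grip_force": force on a finger pad.
Only numpy, scipy, OpenCV 4.12 (cv2) and the standard library are available. Lean on these libraries where they do the work, as an engineer would, in place of code of your own. Each camera call takes 0.05 s, during which the arm holds its last target. There are 200 camera calls.

## Task

Put the new jam away in the small white cupboard: pull its door open past the roller catch and swing it wide, take the wooden batch tag out of the door's tray, slide it under the date stamper so that the red dot lies under the middle of the stamping foot, and press the knob down until the foot stamps the dot. Then stand every jam jar upright on the floor of the door's tray, lay the tag flat on the tray floor beside them, and push the door shut until the catch snaps and the door is fully home. Leave everything else on the worktop where it is.

Things in the scene. Friction and masses are not known exactly. Their poses are not given: they have to be found in the camera images.
- cupboard_door (a joint): Door angle of the small white cupboard, rad: 0 shut, 1.5 wide open; seen from above it opens clockwise. A sprung roller catch at the free end: about 10 N at the handle pulls it out or pushes it in. At 0.075 rad a door merely leans on the roller, unlatched; below about 0.035 the roller draws it home. Beyond the catch it swings with slight friction and stays where it is left.
- door_hinge (a point): Point on the vertical hinge line, 52 mm up, in the plane of the shut door's inner face, at the far end of the cupboard's front. Fixed, axes as the cupboard's: x from the front into it, y along the front to the hinge end. The shut door runs from here 277 mm along -y; it is 17 mm thick, its top 97 mm up. The fixed cupboard is 284 mm wide, 170 deep, 103 tall; its front looks to the robot's left.
- door_handle (a point): Grip point, 67 mm above the worktop, on the axis of the door's upright round brass bar handle (10 mm thick, from 22 to 86 mm above the worktop, stand-offs at both ends); 240 mm from the hinge line along the door, 50 mm in front of the door's inner face (28 mm gap to the door). Turns with the door: x points through the door to the inside, y to the hinge.
- tray (a point): Centre of the floor (18 mm up) of the wooden tray fixed inside the door, 114 mm from the hinge line along the door, 70 mm in from the panel. Turns with the door: x away from the panel, y along it to the hinge. Inside it spans 70 mm either way along x (panel at -70) and 98 mm along y; 4 mm walls rise 19 mm above the floor on the other sides. At 1.3 rad all of it is out of the cupboard.
- date_stamper: Red date stamper, fixed, on a dark steel bed. Origin on the worktop below its foot; x points from its open front to its column, z up. The bed is 8 mm high, from x = -140 to +65 mm, 50 mm either way along y. Column from x = 33 mm on; the arm reaches forward to x = -18 mm, its underside 73 mm above the worktop: the tag goes in from the front, lying along x.
- stamp_foot (a point): Centre of the underside of the stamping foot (dark rubber disc, 18 mm across), 40 mm above the worktop at rest; it moves straight down with the knob.
- stamp_knob_top (a point): Centre of the top of the black round knob (38 mm across), 144 mm above the worktop at rest. Pressing it straight down drives the foot; it springs back when let go.
- stamp_plunger (a joint): How far the knob is pressed, in m: 0 at rest, 0.026 at its stop; it takes 3 N to start and about 6 N at 0.022, where the foot meets a tag lying on the bed.
- tag: Batch tag: a dark hardwood strip 140 x 34 x 10 mm, 80 g, loose, lying flat. Origin at the centre of its underside, x along its length towards the end with the label, z up. It starts in the tray behind the shut door.
- tag_dot (a point): The red dot (9 mm across) on the tag's paper label: on the top face, 50 mm from the tag's centre along its x.
- tag_grip (a point): Middle of the pale bar grip that stands on the tag's other end, 46 mm from the centre along -x and 25 mm above the tag's underside. The bar is 40 mm long (along the tag's x), 14 mm wide (along its y) and rises from 10 to 36 mm above the underside.
- jam_1: A small glass jam jar with a pale lid and a reddish filling, 56 mm across and 69 mm tall, about 0.16 kg. Origin at the centre of its underside, z up. There are two or three such jars; an absent one reads None.
- jam_2: A small glass jam jar with a pale lid and a reddish filling, 56 mm across and 69 mm tall, about 0.16 kg. Origin at the centre of its underside, z up. There are two or three such jars; an absent one reads None.
- jam_3: A small glass jam jar with a pale lid and a reddish filling, 56 mm across and 69 mm tall, about 0.16 kg. Origin at the centre of its underside, z up. There are two or three such jars; an absent one reads None.
- soup_tin: Bystander: a small blue-green food tin, 58 mm across and 72 mm tall, loose. Origin at the centre of its underside.
- onion: Bystander: a brown onion, 71 mm across and 72 mm tall, loose. Origin at the centre of its underside.
- garlic: Bystander: a head of garlic, 60 mm across and 58 mm tall, loose. Origin at the centre of its underside.

How it is judged:
On the way, in this order (a step that is already met when the one before it is completed fails the run):
1. the cupboard door has been pulled out of its catch and swung open beyond 1.0 rad (value of joint cupboard_door above 1 rad), for 0.2 s.
2. the tag is stamped: the stamping foot is down on the tag (within 1.5 mm of its top face) with the centre of the red dot no more than 5 mm to the side of the centre of the foot, for 0.1 s (horizontal distance between tag_dot and stamp_foot below 0.005 m and z of stamp_foot in the frame of tag_dot between -0.004 and 0.0015 m and value of joint stamp_plunger above 0.015 m), for 0.1 s.
At the end, for the whole second after the job is handed in: The door is shut and latched (below 0.02 rad). Every jar that is present stands on the floor of the door's tray, upright within 0.15 rad, and the tag lies flat on the tray floor (within 0.12 rad), all inside the tray's walls and at rest (value of joint cupboard_door below 0.02 rad and x of jam_1 in the frame of tray between -0.052 and 0.052 m and y of jam_1 in the frame of tray between -0.078 and 0.078 m and z of jam_1 in the frame of tray between -0.006 and 0.008 m and angle between each of jam_1, jam_2, jam_3's own z axis and vertical below 0.15 rad and linear speed of each of jam_1, jam_2, jam_3, tag below 0.02 m/s and x of jam_2 in the frame of tray between -0.052 and 0.052 m and y of jam_2 in the frame of tray between -0.078 and 0.078 m and z of jam_2 in the frame of tray between -0.006 and 0.008 m and x of jam_3 in the frame of tray between -0.052 and 0.052 m and y of jam_3 in the frame of tray between -0.078 and 0.078 m and z of jam_3 in the frame of tray between -0.006 and 0.008 m and x of tag in the frame of tray between -0.062 and 0.062 m and y of tag in the frame of tray between -0.092 and 0.092 m and z of tag in the frame of tray between -0.006 and 0.008 m and angle between tag's own z axis and vertical below 0.12 rad); the robot touches nothing.
It fails at once if the soup tin is shifted by more than 4 cm (distance of soup_tin from where it was at the start of the episode above 0.04 m).
It fails at once if the onion is shifted by more than 4 cm (distance of onion from where it was at the start of the episode above 0.04 m).
It fails at once if the garlic is shifted by more than 4 cm (distance of garlic from where it was at the start of the episode above 0.04 m).
Of jam_1, jam_2, jam_3 only 2 to 3 are there at a start; the rules pass over those that are not, and their reading is None.
At some moment in a run one of tag may be knocked a few centimetres aside while the robot is not near it.
Once in a run the grip may slacken for a moment while it holds something.
It also fails if it takes over 210 s, if anything falls off the work surface, if the arm or the gripper's body presses on something with over 40 N, if the wrist force passes 120 N, or if a joint passes its speed limit or range.

## Working session

There is one attempt and no reset: what is moved stays moved. The work goes in short steps, Python scripts to look and compute and a tool call to move; the robot and the scene stay as the last step left them, time stands still between calls to the robot, and variables do not carry over. Pictures are saved under pics/ and viewed, at most 14 in all, crops included, and the job is handed in when it is done.

Besides the shell and the picture viewer there is one more tool, called after "Call:" by a JSON object that holds its "op" and its "data", one argument or row to a line. carry_out: Moves the arm, as the interface text tells. Its arguments: {"type":"object","properties":{"steps":{"type":"array","items":{"type":"array","items":{"type":"array","items":{"type":"number"}}}},"hand":{"type":"number"},"squeeze":{"type":"number"}},"required":["steps"]}

```bash
ls; mkdir -p pics; python3 - <<'E'
from bench import r
import cv2,numpy as np
for n in ("top","side"):
    cv2.imwrite(f"pics/{n}0.png",r.camera(n)[:,:,::-1]); p=r.camera_params(n); print(n,{k:(np.round(v,4).tolist()) for k,v in p.items()})
s=r.read_state(); print({k:np.round(v,3).tolist() for k,v in s.items()})
E
```

```text
pics
top {'fx': 400.4935, 'fy': 400.4935, 'cx': 261.0095, 'cy': 181.0133, 'view': [[-0.1139, -0.9935, -0.001, -0.098], [0.9727, -0.1117, 0.2036, -0.5338], [-0.2024, 0.0222, 0.979, -1.1328], [0.0, 0.0, 0.0, 1.0]]}
side {'fx': 432.3003, 'fy': 432.3003, 'cx': 258.5527, 'cy': 191.7378, 'view': [[0.9998, 0.0101, 0.0162, -0.4989], [-0.0187, 0.6855, 0.7278, 0.0573], [-0.0037, -0.728, 0.6856, -1.5672], [0.0, 0.0, 0.0, 1.0]]}
{'time': 0.1, 'joint_positions': [-1.164, 0.333, -0.065, 1.461, 0.022, 1.35, -0.089], 'joint_vel': [-0.001, 0.001, -0.002, -0.002, -0.001, 0.001, -0.001], 'joint_torque': [0.001, -62.454, 0.025, -39.072, -0.062, 0.037, 0.0], 'ee_pos': [0.26, 0.568, 0.222], 'eef_rot': [0.213, 0.977, -0.001, -0.0], 'ft_force': [0.738, -0.186, 0.558], 'torque': [-0.003, -0.033, -0.009], 'grip_force': 0.0, 'width': 0.087}
```

View pics/top0.png

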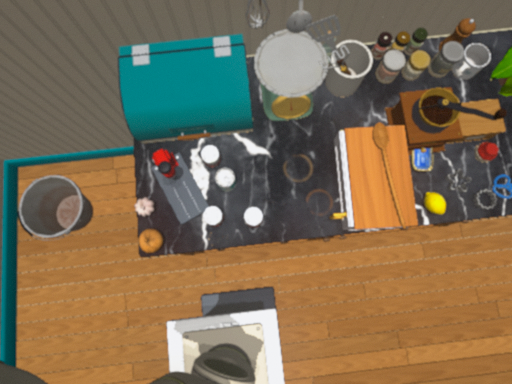

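View pics/side0.png

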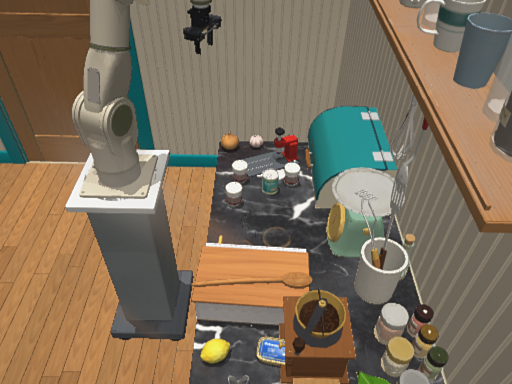

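The top view shows the cupboard at (340-415, 125-230) with its handle near (338, 215). The pale lids are at (210,155), (212,215) and (253,215), and the teal tin is at (225,177). The stamper is at (165,160) with its bed towards (187,205). I'll zoom in next.

```bash
cat > h.py <<'E'
import numpy as np,cv2
from bench import r
from scipy.spatial.transform import Rotation as R
def proj(n,P):
    p=r.camera_params(n);V=np.array(p['view']);q=np.atleast_2d(P)@V[:3,:3].T+V[:3,3]
    return np.c_[p['cx']+p['fx']*q[:,0]/-q[:,2],p['cy']-p['fy']*q[:,1]/-q[:,2]]
def ray(n,u,v):
    p=r.camera_params(n);V=np.array(p['view']);d=V[:3,:3].T@np.array([(u-p['cx'])/p['fx'],-(v-p['cy'])/p['fy'],-1]);o=-V[:3,:3].T@V[:3,3]
    return o,d
def plane(n,u,v,z):
    o,d=ray(n,u,v);return o+d*(z-o[2])/d[2]
def crop(n,x0,y0,x1,y1,s,f):
    a=r.camera(n);cv2.imwrite(f,cv2.resize(a[y0:y1,x0:x1,::-1],None,fx=s,fy=s,interpolation=cv2.INTER_CUBIC));return a
def tcp():
    s=r.read_state();return np.array(s['ee_pos']),R.from_quat(s['eef_rot'])
def rel(pos,yaw=None,rot=None):
    """tool-axis move: target pos; tool down with tool-y (closing) direction at world angle yaw"""
    p,Q=tcp()
    if rot is None:
        y=np.array([np.cos(yaw),np.sin(yaw),0]);z=np.array([0,0,-1.]);x=np.cross(y,z)
        rot=R.from_matrix(np.c_[x,y,z])
    d=Q.inv().apply(np.array(pos)-p)*100;w=(Q.inv()*rot).as_rotvec()
    return np.round(np.r_[d,w],3).tolist()
E
python3 - <<'E'
from h import *
a=crop("top",130,110,290,260,3.9,"pics/t1.png"); cv2.imwrite("pics/t2.png",cv2.resize(a[110:240,325:425,::-1],None,fx=4.5,fy=4.5,interpolation=cv2.INTER_CUBIC))
h=cv2.cvtColor(a,cv2.COLOR_RGB2HSV)
m=((h[...,1]<60)&(h[...,2]>170)).astype(np.uint8)
n,l,st,c=cv2.connectedComponentsWithStats(m)
for i in range(1,n):
    if 80<st[i,4]<700 and 140<c[i,0]<350 and 120<c[i,1]<260:print('pale',c[i].round(1),st[i],plane("top",*c[i],.069).round(4))
m=((h[...,1]>150)&((h[...,0]<6)|(h[...,0]>174))&(h[...,2]>90)).astype(np.uint8)
n,l,st,c=cv2.connectedComponentsWithStats(m)
for i in range(1,n):
    if st[i,4]>15:print('red',c[i].round(1),st[i])
E
```

```text
pale [345.9 178.4] [339 130  15  97 577] [ 0.4955 -0.4062  0.069 ]
pale [250.9 145.6] [234 133  35  22 251] [ 0.627  -0.1403  0.069 ]
pale [338.9 180.1] [335 148   8  64 120] [ 0.493 -0.385  0.069]
pale [224.5 177.2] [215 169  20  18 267] [ 0.5397 -0.0527  0.069 ]
pale [143.5 206.3] [135 198  18  17 206] [0.4807 0.1883 0.069 ]
pale [210.1 219. ] [202 206  20  41 381] [0.4223 0.     0.069 ]
pale [253.  215.8] [244 207  19  19 282] [ 0.4174 -0.1233  0.069 ]
red [487.7 150.4] [478 142  20  18 279]
red [163.9 159.2] [152 149  26  28 302]
```

View pics/t1.png

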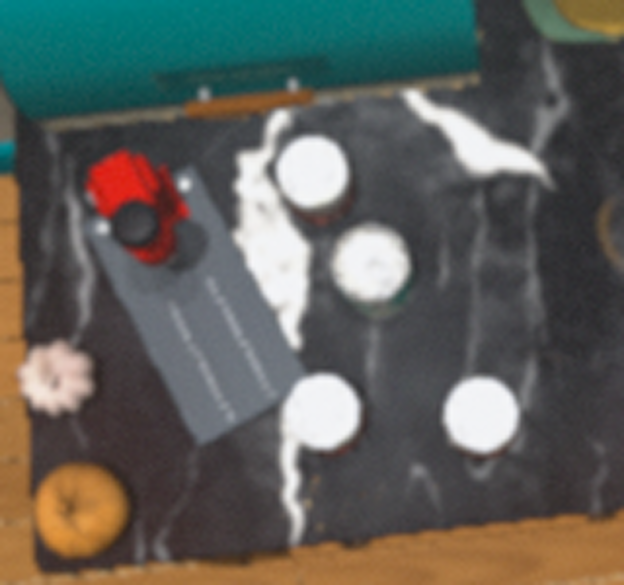

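View pics/t2.png

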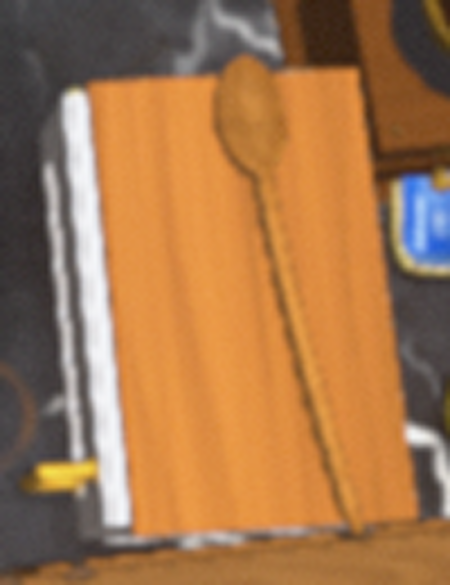

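The crops show three jars at full-image pixels (210.3,154.1), (212.8,215.6) and (253.3,216.4), the tin at (225.4,177.7) and the knob at (165.1,167.4). The cupboard-top corners are at crop pixels (88,78), (360,68), (417,522) and (133,533), and the brass handle's top end is at about (30,480).

```bash
python3 - <<'E'
from h import *
f=lambda u,v,s,x,y:((u+.5)/s-.5+x,(v+.5)/s-.5+y)
for k,u,v,z in [('A',313,172,.069),('tin',372,264,.072),('B',323,412,.069),('C',481,415,.069),('knob',137,224,.144),('bedL',200,444,.008),('bedR',302,376,.008),('bedFarR',193,168,.008)]:
    print(k,plane("top",*f(u,v,3.9,130,110),z).round(4))
for k,u,v,z in [('ff',88,78,.103),('bf',360,68,.103),('bn',417,522,.103),('fn',133,533,.103),('handle top outer',30,479,.086),('handle-end',95,470,.086)]:
    print(k,plane("top",*f(u,v,4.5,325,110),z).round(4))
a=r.camera("side");cv2.imwrite("pics/s1.png",cv2.resize(a[115:300,180:330,::-1],None,fx=4,fy=3.2,interpolation=cv2.INTER_CUBIC))
E
```

```text
A [ 0.6159 -0.0164  0.069 ]
tin [ 0.5386 -0.0544  0.072 ]
B [ 0.4321 -0.0076  0.069 ]
C [ 0.4166 -0.1232  0.069 ]
knob [0.5701 0.1031 0.144 ]
bedL [0.4264 0.0958 0.008 ]
bedR [0.4703 0.0128 0.008 ]
bedFarR [0.6481 0.0852 0.008 ]
ff [ 0.6419 -0.4171  0.103 ]
bf [ 0.6285 -0.5939  0.103 ]
bn [ 0.334  -0.5739  0.103 ]
fn [ 0.3473 -0.3987  0.103 ]
handle top outer [ 0.3892 -0.3438  0.086 ]
handle-end [ 0.3902 -0.3854  0.086 ]
```

View pics/s1.png

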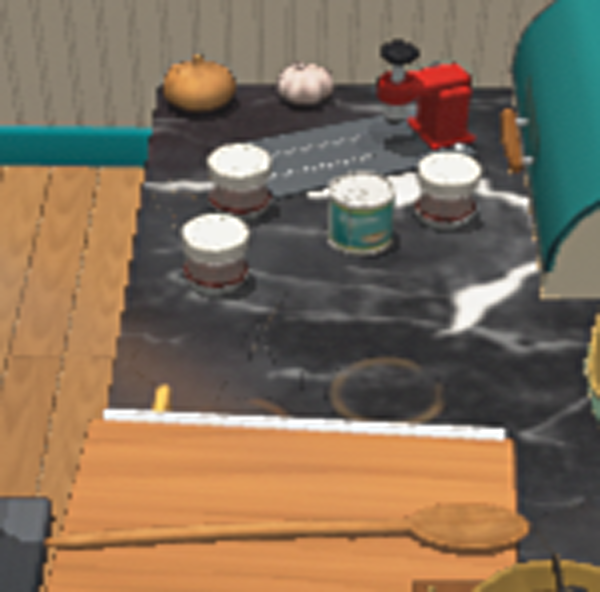

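The side crop agrees: jars at (240,160), (215,235) and (450,175), the tin at (362,195), the knob at (400,48) and the handle at (162,395). Next I get the handle by triangulation and plan the first move.

```bash
cat >> h.py <<'E'
def tri(a,b):
    (o1,d1),(o2,d2)=ray("top",*a),ray("side",*b)
    s,t=np.linalg.lstsq(np.c_[d1,-d2],o2-o1,rcond=None)[0];return (o1+s*d1+o2+t*d2)/2,np.linalg.norm(o1+s*d1-o2-t*d2)
E
python3 - <<'E'
from h import *
for n,(x0,y0,x1,y1) in dict(top=(325,205,350,225),side=(210,225,230,250)).items():
    h=cv2.cvtColor(r.camera(n),cv2.COLOR_RGB2HSV)[y0:y1,x0:x1]
    m=(h[...,0]>17)&(h[...,0]<32)&(h[...,1]>130)&(h[...,2]>120);v,u=np.nonzero(m);print(n,len(u),u.min()+x0,u.max()+x0,v.min()+y0,v.max()+y0)
    for vv in np.unique(v):print(vv+y0,u[v==vv]+x0)
for P in [(.39,-.35,.086),(.39,-.35,.022),(.395,-.355,.086),(.395,-.355,.022)]:print(proj("top",P).round(1),proj("side",P).round(1))
print(tri((164.9,167.2),(279.9,129.6)))
print(plane("top",251.6,130.4,0),plane("top",142.7,142.7,0))
print(rel((.45,.1,.30),-.064),rel((.39,-.35,.16),-.064))
E
```

```text
top 74 333 345 212 218
212 [344 345]
213 [333 334 335 336 337 338 339 340 341 342 343 344 345]
214 [333 334 335 336 337 338 339 340 341 342 343 344 345]
215 [333 334 335 336 337 338 339 340 341 342 343 344 345]
216 [333 334 335 336 337 338 339 340 341 342 343 344 345]
217 [333 334 335 336 337 338 339 340 341 342 343]
218 [333 334 335 336 337 338 339 340 341]
side 20 219 221 236 242
236 [219 220 221]
237 [219 220 221]
238 [219 220 221]
239 [219 220 221]
240 [219 220 221]
241 [219 220 221]
242 [219 220]
[[333.4 215.5]] [[220.3 235.6]]
[[329.6 218.1]] [[221.2 249.6]]
[[334.9 213.6]] [[221.9 236.9]]
[[331.  216.2]] [[222.8 250.9]]
(array([0.57092499, 0.10306197, 0.14364076]), np.float64(0.0022790381700202146))
[ 0.69775053 -0.14845559  0.        ] [0.69652188 0.19891819 0.        ]
[-36.74, -34.653, -7.755, -0.0, 0.0, 1.205] [-50.035, -78.055, 6.263, -0.0, 0.0, 1.205]
```

Call:
{"op": "carry_out", "data": {
  "steps": [
    [[-18,-17,-4,0,0,0.6],[-36.7,-34.7,-7.8,0,0,1.2],[-36.7,-34.7,-7.8,0,0,1.2],[-36.7,-34.7,-7.8,0,0,1.2],[-36.7,-34.7,-7.8,0,0,1.2],[-36.7,-34.7,-7.8,0,0,1.2],[-36.7,-34.7,-7.8,0,0,1.2],[-36.7,-34.7,-7.8,0,0,1.2],[-36.7,-34.7,-7.8,0,0,1.2],[-36.7,-34.7,-7.8,0,0,1.2],[-36.7,-34.7,-7.8,0,0,1.2],[-36.7,-34.7,-7.8,0,0,1.2],[-36.7,-34.7,-7.8,0,0,1.2],[-36.7,-34.7,-7.8,0,0,1.205],[-36.7,-34.7,-7.8,0,0,1.205]]
  ],
  "hand": -1
}}

```text
time: 1.55
ee_pos: [0.4495, 0.0997, 0.3006]
eef_rot: [0.73, 0.684, 0.0, -0.0]
ft_force: [-0.5, 1.0, -0.5]
width: 0.0868
grip_force: 0.0
```

```bash
python3 - <<'E'
from h import *
print(tcp()[0], rel((.391,-.353,.13),-.064),rel((.391,-.353,.048),-.064))
E
```

```text
[0.44948071 0.09970031 0.30060492] [-45.567, -2.866, 17.032, 0.0, -0.001, -0.002] [-45.572, -2.867, 25.232, 0.0, -0.001, -0.002]
```

Call:
{"op": "carry_out", "data": {
  "steps": [
    [[-20,-1.5,4,0,0,0],[-45.6,-2.9,12,0,0,0],[-45.6,-2.9,12,0,0,0],[-45.6,-2.9,12,0,0,0],[-45.6,-2.9,12,0,0,0],[-45.6,-2.9,12,0,0,0],[-45.6,-2.9,12,0,0,0],[-45.6,-2.9,12,0,0,0],[-45.6,-2.9,12,0,0,0],[-45.6,-2.9,12,0,0,0],[-45.6,-2.9,12,0,0,0],[-45.6,-2.9,12,0,0,0],[-45.6,-2.9,12,0,0,0],[-45.6,-2.9,14,0,0,0],[-45.6,-2.9,14,0,0,0]]
  ]
}}

```text
time: 2.8
ee_pos: [0.3915, -0.3507, 0.1578]
eef_rot: [0.729, 0.685, -0.0, -0.002]
ft_force: [-0.7, 1.1, -1.1]
width: 0.0872
grip_force: 0.0
```

```bash
python3 - <<'E'
from h import *
a=r.camera("top");b=r.camera("side")
A=cv2.resize(a[165:265,280:380,::-1],(400,400));B=cv2.resize(b[180:280,180:280,::-1],(400,400));cv2.imwrite("pics/g1.png",np.hstack([A,B]))
print(rel((.391,-.353,.048),-.064))
E
```

```text
[-0.165, -0.079, 11.226, -0.001, -0.001, 0.002]
```

View pics/g1.png

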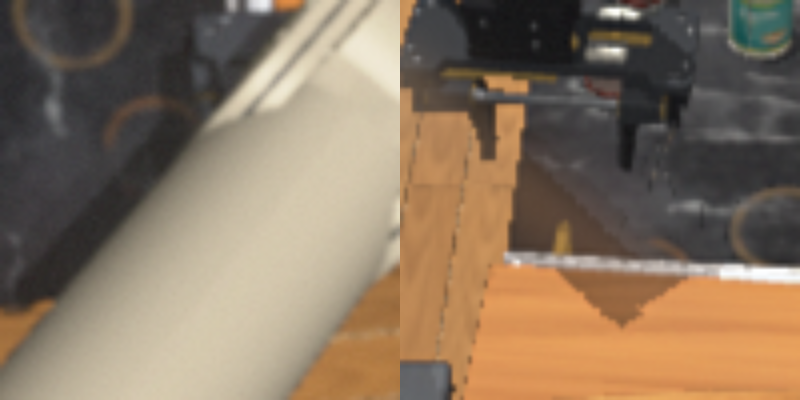

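The handle, at (565,237) in the side half, lies between the fingers at 485 and 630, so I descend and close.

Call:
{"op": "carry_out", "data": {
  "steps": [
    [[-0.2,0,4,0,0,0],[-0.2,0,8,0,0,0],[-0.2,0,11,0,0,0],[-0.2,0,11,0,0,0],[-0.2,0,11,0,0,0]]
  ]
}}

```text
time: 3.32
ee_pos: [0.3914, -0.3546, 0.051]
eef_rot: [0.729, 0.684, -0.0, -0.001]
ft_force: [-0.7, -1.1, 0.6]
width: 0.087
grip_force: 0.0
```

Call:
{"op": "carry_out", "data": {
  "steps": [
    [[0,0,0,0,0,0],[0,0,0,0,0,0],[0,0,0,0,0,0],[0,0,0,0,0,0],[0,0,0,0,0,0],[0,0,0,0,0,0],[0,0,0,0,0,0],[0,0,0,0,0,0]]
  ],
  "hand": 1,
  "squeeze": 35
}}

```text
time: 3.98
ee_pos: [0.3912, -0.3554, 0.0505]
eef_rot: [0.729, 0.684, 0.0, -0.0]
ft_force: [-0.2, -0.1, 0.5]
width: 0.0413
grip_force: 0.0
```

Call:
{"op": "carry_out", "data": {
  "steps": [
    [[0,0,0,0,0,0],[0,0,0,0,0,0],[0,0,0,0,0,0],[0,0,0,0,0,0],[0,0,0,0,0,0],[0,0,0,0,0,0],[0,0,0,0,0,0],[0,0,0,0,0,0]]
  ]
}}

```text
time: 4.65
ee_pos: [0.3928, -0.3553, 0.0506]
eef_rot: [0.729, 0.685, 0.0, 0.001]
ft_force: [6.8, -2.3, -4.7]
width: 0.0095
grip_force: 35.0
```

```bash
python3 - <<'E'
from h import *
p,Q=tcp();s=r.read_state();print(p,s['width'],s['grip_force'],s['ft_force'])
yaw=-.064;yc=np.array([np.cos(yaw),np.sin(yaw)]);xc=np.array([yc[1],-yc[0]])
h0=p[:2]
H=h0+.24*yc+.05*xc;print('hinge',H)
for a in np.r_[.03:.33:.03,.36:1.31:.06]:
    c,s_=np.cos(-a),np.sin(-a);v=np.array([[c,-s_],[s_,c]])@(h0-H)
    print(round(a,2),rel((*(H+v),p[2]),yaw-a))
E
```

```text
[ 0.392777   -0.35533747  0.05062887] 0.00945214780758166 34.97659312462929 [ 6.82746053 -2.29897134 -4.68738852]
hinge [ 0.62908783 -0.42058462]
0.03 [0.717, 0.162, -0.0, 0.002, 0.001, 0.031]
0.06 [1.43, 0.345, -0.0, 0.002, 0.001, 0.061]
0.09 [2.136, 0.549, -0.0, 0.002, 0.001, 0.091]
0.12 [2.836, 0.774, -0.0, 0.002, 0.001, 0.121]
0.15 [3.529, 1.02, -0.0, 0.002, 0.001, 0.151]
0.18 [4.215, 1.287, -0.0, 0.002, 0.001, 0.181]
0.21 [4.892, 1.575, -0.0, 0.002, 0.001, 0.211]
0.24 [5.56, 1.882, -0.0, 0.002, 0.0, 0.241]
0.27 [6.218, 2.21, 0.0, 0.002, 0.0, 0.271]
0.3 [6.866, 2.557, 0.0, 0.002, 0.0, 0.301]
0.33 [7.504, 2.923, 0.001, 0.002, 0.0, 0.331]
0.36 [8.131, 3.308, 0.001, 0.002, 0.0, 0.361]
0.42 [9.347, 4.135, 0.002, 0.002, 0.0, 0.421]
0.48 [10.512, 5.032, 0.003, 0.002, 0.0, 0.481]
0.54 [11.621, 5.998, 0.004, 0.002, 0.0, 0.541]
0.6 [12.671, 7.029, 0.006, 0.002, 0.0, 0.601]
0.66 [13.656, 8.12, 0.007, 0.002, 0.0, 0.661]
0.72 [14.574, 9.269, 0.009, 0.002, -0.0, 0.721]
0.78 [15.422, 10.471, 0.011, 0.002, -0.0, 0.781]
0.84 [16.196, 11.721, 0.013, 0.002, -0.0, 0.841]
0.9 [16.894, 13.016, 0.016, 0.002, -0.0, 0.901]
0.96 [17.513, 14.35, 0.018, 0.002, -0.0, 0.961]
1.02 [18.051, 15.719, 0.021, 0.002, -0.0, 1.021]
1.08 [18.506, 17.117, 0.023, 0.002, -0.0, 1.081]
1.14 [18.876, 18.541, 0.026, 0.002, -0.001, 1.141]
1.2 [19.16, 19.984, 0.029, 0.002, -0.001, 1.201]
1.26 [19.357, 21.441, 0.032, 0.002, -0.001, 1.261]
```

Call:
{"op": "carry_out", "data": {
  "steps": [
    [[0.72,0.16,0,0,0,0.03],[1.43,0.35,0,0,0,0.06],[2.14,0.55,0,0,0,0.09],[2.84,0.77,0,0,0,0.12],[3.53,1.02,0,0,0,0.15],[4.22,1.29,0,0,0,0.18],[4.89,1.57,0,0,0,0.21],[5.56,1.88,0,0,0,0.24],[6.22,2.21,0,0,0,0.27],[6.87,2.56,0,0,0,0.3],[7.5,2.92,0,0,0,0.33],[8.13,3.31,0,0,0,0.36],[9.35,4.13,0,0,0,0.42],[10.51,5.03,0,0,0,0.48],[11.62,6,0,0,0,0.54],[12.67,7.03,0,0,0,0.6],[13.66,8.12,0,0,0,0.66],[13.66,8.12,0,0,0,0.66]]
  ]
}}

```text
time: 6.15
ee_pos: [0.4835, -0.2218, 0.0506]
eef_rot: [0.912, 0.411, 0.0, -0.0]
ft_force: [-2.2, 3.4, 6.1]
width: 0.009
grip_force: 35.2
```

```bash
python3 - <<'E'
from h import *
p,Q=tcp();s=r.read_state();print(p,s['width'],s['grip_force'],s['ft_force'])
yaw=-.064;yc=np.array([np.cos(yaw),np.sin(yaw)]);xc=np.array([yc[1],-yc[0]])
h0=np.array([ 0.392777,-0.35533747]);H=h0+.24*yc+.05*xc
v0=h0-H;v=p[:2]-H;a=np.arctan2(v0[1],v0[0])-np.arctan2(v[1],v[0]);print('angle',a%6.2832,np.hypot(*v0),np.hypot(*v))
for a in np.r_[.72:1.31:.06]:
    c,s_=np.cos(-a),np.sin(-a);v=np.array([[c,-s_],[s_,c]])@(h0-H)
    print(round(a,2),rel((*(H+v),p[2]),yaw-a))
E
```

```text
[ 0.48352681 -0.22175543  0.05056529] 0.009002023186660341 35.22511069416396 [-2.15606376  3.38109385  6.12851118]
angle 0.6694606040202236 0.2451530134426252 0.24641643171034033
0.72 [1.176, 0.419, 0.001, 0.0, -0.001, 0.061]
0.78 [2.583, 0.848, 0.003, 0.0, -0.001, 0.121]
0.84 [3.961, 1.361, 0.004, 0.0, -0.001, 0.181]
0.9 [5.307, 1.955, 0.006, 0.0, -0.001, 0.241]
0.96 [6.614, 2.629, 0.007, 0.0, -0.001, 0.301]
1.02 [7.878, 3.38, 0.008, 0.0, -0.001, 0.361]
1.08 [9.095, 4.206, 0.01, -0.0, -0.001, 0.421]
1.14 [10.261, 5.103, 0.011, -0.0, -0.001, 0.481]
1.2 [11.37, 6.068, 0.012, -0.0, -0.001, 0.541]
1.26 [12.42, 7.098, 0.013, -0.0, -0.001, 0.601]
```

Call:
{"op": "carry_out", "data": {
  "steps": [
    [[1.18,0.42,0,0,0,0.06],[2.58,0.85,0,0,0,0.12],[3.96,1.36,0,0,0,0.18],[5.31,1.95,0,0,0,0.24],[6.61,2.63,0,0,0,0.3],[7.88,3.38,0,0,0,0.36],[9.09,4.21,0,0,0,0.42],[10.26,5.1,0,0,0,0.48],[11.37,6.07,0,0,0,0.54],[12.42,7.1,0,0,0,0.6],[13.4,8.19,0,0,0,0.66],[13.4,8.19,0,0,0,0.66],[13.4,8.19,0,0,0,0.66]]
  ]
}}

```text
time: 7.23
ee_pos: [0.6332, -0.1735, 0.0506]
eef_rot: [0.995, 0.096, 0.001, -0.003]
ft_force: [-1.6, 16.0, 7.8]
width: 0.009
grip_force: 35.1
```

Call:
{"op": "carry_out", "data": {
  "steps": [
    [[0,0,0,0,0,0],[0,0,0,0,0,0],[0,0,0,0,0,0],[0,0,0,0,0,0],[0,0,0,0,0,0],[0,0,-4,0,0,0],[0,0,-8,0,0,0],[0,0,-12,0,0,0],[0,0,-16,0,0,0],[0,0,-20,0,0,0],[0,0,-20,0,0,0]]
  ],
  "hand": -1
}}

```text
time: 8.15
ee_pos: [0.6327, -0.1806, 0.2585]
eef_rot: [0.996, 0.093, 0.004, 0.002]
ft_force: [0.8, -0.7, -0.7]
width: 0.0745
grip_force: 0.0
```

```bash
python3 - <<'E'
from h import *
print(rel((.45,.1,.30),-1.2),tcp()[0])
E
```

```text
[-12.731, -30.932, -4.406, 0.006, -0.008, -0.185] [ 0.63269327 -0.18058392  0.2585012 ]
```

Call:
{"op": "carry_out", "data": {
  "steps": [
    [[-6,-15,-4.4,0,0,-0.1],[-12.7,-30.9,-4.4,0,0,-0.18],[-12.7,-30.9,-4.4,0,0,-0.18],[-12.7,-30.9,-4.4,0,0,-0.18],[-12.7,-30.9,-4.4,0,0,-0.18],[-12.7,-30.9,-4.4,0,0,-0.18],[-12.7,-30.9,-4.4,0,0,-0.18],[-12.7,-30.9,-4.4,0,0,-0.18],[-12.7,-30.9,-4.4,0,0,-0.18],[-12.7,-30.9,-4.4,0,0,-0.18],[-12.7,-30.9,-4.4,0,0,-0.18]]
  ]
}}

```text
time: 9.07
ee_pos: [0.4465, 0.1065, 0.2947]
eef_rot: [0.982, 0.186, 0.0, -0.002]
ft_force: [0.4, -0.3, 1.0]
width: 0.0872
grip_force: 0.0
```

```bash
python3 - <<'E'
from h import *
a=r.camera("top");b=r.camera("side")
A=cv2.resize(a[120:240,240:350,::-1],None,fx=4,fy=4,interpolation=cv2.INTER_CUBIC);cv2.imwrite("pics/tr1.png",A)
cv2.imwrite("pics/st1.png",cv2.resize(b[160:280,200:310,::-1],None,fx=5,fy=5,interpolation=cv2.INTER_CUBIC))
E
```

```text
(no output)
```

View pics/tr1.png

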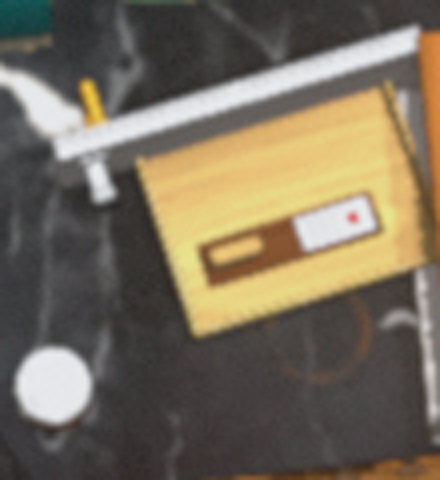

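The tag lies in the tray. In the crop its grip bar is centred at about (236,250) and the red dot at (353,218). The door top runs from (60,148) to (420,35).

```bash
cat >> h.py <<'E'
def masks(a,box,lo,hi):
    x0,y0,x1,y1=box;h=cv2.cvtColor(a,cv2.COLOR_RGB2HSV)[y0:y1,x0:x1];m=cv2.inRange(h,lo,hi)
    n,l,st,c=cv2.connectedComponentsWithStats(m);i=1+np.argmax(st[1:,4]);return c[i]+(x0,y0),st[i,4]
def dot(a,box,z):
    x0,y0,x1,y1=box;q=a[y0:y1,x0:x1].astype(float);w=q[...,0]-np.maximum(q[...,1],q[...,2]);w[w<40]=0
    v,u=np.mgrid[y0:y1,x0:x1];c=((u*w).sum()/w.sum(),(v*w).sum()/w.sum());return c,(w>0).sum(),plane("top",*c,z)
E
python3 - <<'E'
from h import *
f=lambda u,v:((u+.5)/4-.5+240,(v+.5)/4-.5+120)
a=r.camera("top")
c,n,D=dot(a,(316,165,338,183),.028);print('dot',c,n,D)
G=plane("top",*f(236,250),.054);print('grip',G)
for u,v in [(198,245),(210,285),(382,230),(372,192)]:print(plane("top",*f(u,v),.028).round(4))
for u,v in [(60,148),(420,35)]:print('door',plane("top",*f(u,v),.097).round(4))
for u,v in [(137,157),(197,336),(435,262)]:print('traywall',plane("top",*f(u,v),.037).round(4))
d=(D-G)[:2];print(np.hypot(*d),np.arctan2(d[1],d[0]))
yw=np.arctan2(d[1],d[0])+np.pi/2
print(rel((*G[:2],.20),yw),rel((*G[:2],.036),yw))
E
```

```text
dot (np.float64(327.7094594594595), np.float64(173.96396396396398)) 7 [ 0.52334179 -0.36311351  0.028     ]
grip [ 0.50328093 -0.2687183   0.054     ]
[ 0.5154 -0.2437  0.028 ]
[ 0.4838 -0.2487  0.028 ]
[ 0.511 -0.384  0.028]
[ 0.5413 -0.381   0.028 ]
door [ 0.5842 -0.1471  0.097 ]
door [ 0.6394 -0.4193  0.097 ]
traywall [ 0.5868 -0.2054  0.037 ]
traywall [ 0.4451 -0.2332  0.037 ]
traywall [ 0.4804 -0.418   0.037 ]
0.09650333933204013 -1.3613918837467374
[-8.174, 36.451, 9.417, -0.0, -0.0, -1.414] [-8.173, 36.455, 25.817, -0.0, -0.0, -1.414]
```

Call:
{"op": "carry_out", "data": {
  "steps": [
    [[-4,18,0,0,0,-0.7],[-8.2,36.5,9.4,0,0,-1.414],[-8.2,36.5,9.4,0,0,-1.414],[-8.2,36.5,9.4,0,0,-1.414],[-8.2,36.5,9.4,0,0,-1.414],[-8.2,36.5,9.4,0,0,-1.414],[-8.2,36.5,9.4,0,0,-1.414],[-8.2,36.5,9.4,0,0,-1.414],[-8.2,36.5,9.4,0,0,-1.414],[-8.2,36.5,9.4,0,0,-1.414],[-8.2,36.5,9.4,0,0,-1.414],[-8.2,36.5,9.4,0,0,-1.414],[-8.2,36.5,9.4,0,0,-1.414],[-8.2,36.5,9.4,0,0,-1.414],[-8.2,36.5,9.4,0,0,-1.414],[-8.2,36.5,9.4,0,0,-1.414]]
  ]
}}

```text
time: 10.55
ee_pos: [0.4457, -0.2379, 0.2248]
eef_rot: [0.63, 0.777, 0.003, 0.018]
ft_force: [0.6, 0.4, -0.1]
width: 0.087
grip_force: 0.0
```

```bash
python3 - <<'E'
from h import *
print(rel((.5033,-.2687,.034),.2094),tcp()[0]); a=r.camera("top");print(dot(a,(316,165,338,183),.028))
E
```

```text
[-3.755, 4.468, 19.304, 0.028, 0.023, -0.002] [ 0.44571652 -0.23785845  0.22480141]
((np.float64(nan), np.float64(nan)), np.int64(0), array([nan, nan, nan]))h.py:32: RuntimeWarning: invalid value encountered in scalar divide
  v,u=np.mgrid[y0:y1,x0:x1];c=((u*w).sum()/w.sum(),(v*w).sum()/w.sum());return c,(w>0).sum(),plane("top",*c,z)
```

Call:
{"op": "carry_out", "data": {
  "steps": [
    [[0,0,0,0,0,0],[0,0,0,0,0,0],[0,0,0,0,0,0]]
  ]
}}

```text
time: 10.85
ee_pos: [0.4456, -0.2378, 0.2248]
eef_rot: [0.629, 0.777, 0.003, 0.018]
ft_force: [-0.2, 0.1, -0.5]
width: 0.0875
grip_force: 0.0
```

```bash
python3 - <<'E'
from h import *
print(rel((.5033,-.2687,.034),.2094),tcp()[0],r.read_state()['joint_positions'])
E
```

```text
[-3.78, 4.475, 19.3, 0.027, 0.023, -0.0] [ 0.44561105 -0.23777866  0.22478091] [-1.23698128 -0.49899638  1.33957746  1.84487914  0.50624527  1.40671157
  0.20828091]
```

The arm stopped short: j2 and j3 sit at their range ends. I'll work out the arm's structure from the readings before backing out.

```bash
cat > k.py <<'E'
from h import *
import itertools
D=[([-1.164,.333,-.065,1.461,.022,1.35,-.089],[.213,.977,-.001,0])]
s=r.read_state();D.append((s['joint_positions'],s['eef_rot']))
def ori(j,s,o=0):
    return R.from_euler('Z',s[0]*j[0]+o)*R.from_euler('Y',j[1])*R.from_euler('Z',s[1]*j[2])*R.from_euler('Y',j[3])*R.from_euler('Z',s[2]*j[4])*R.from_euler('Y',j[5])*R.from_euler('Z',s[3]*j[6])
E
python3 - <<'E'
from k import *
for s in itertools.product([1,-1],repeat=4):
    # unknown base yaw o and tool yaw t: solve by scan using both
    best=9
    for o in np.linspace(-np.pi,np.pi,361):
        T=ori(D[0][0],s,o).inv()*R.from_quat(D[0][1])
        e=(ori(D[1][0],s,o)*T*R.from_quat(D[1][1]).inv()).magnitude()
        tz=T.apply([0,0,1])[2]
        e+= 1-tz
        if e<best:best,bo,bt=e,o,T.as_euler('ZYX')
    print(s,round(best,3),round(bo,3),bt.round(2))
E
```

```text
(1, 1, 1, 1) 1.864 0.035 [-0.68 -0.    0.  ]
(1, 1, 1, -1) 2.459 0.314 [-0.58 -0.    0.  ]
(1, 1, -1, 1) 2.14 2.007 [ 1.3   0.04 -0.01]
(1, 1, -1, -1) 2.649 2.321 [ 1.44  0.04 -0.  ]
(1, -1, 1, 1) 1.244 0.105 [-0.48  0.02  0.04]
(1, -1, 1, -1) 0.953 0.436 [-0.33  0.01  0.04]
(1, -1, -1, 1) 0.74 2.129 [ 1.55 -0.    0.  ]
(1, -1, -1, -1) 0.146 2.409 [1.65 0.   0.  ]
(-1, 1, 1, 1) 2.01 -2.374 [-0.76 -0.    0.  ]
(-1, 1, 1, -1) 2.604 -2.094 [-0.66 -0.    0.  ]
(-1, 1, -1, 1) 2.266 -0.401 [ 1.22  0.04 -0.02]
(-1, 1, -1, -1) 2.778 -0.07 [ 1.38  0.04 -0.  ]
(-1, -1, 1, 1) 1.153 -2.304 [-0.56  0.02  0.04]
(-1, -1, 1, -1) 0.92 -1.972 [-0.41  0.01  0.04]
(-1, -1, -1, 1) 0.594 -0.262 [ 1.49 -0.    0.  ]
(-1, -1, -1, -1) 0.0 0.0 [ 1.57 -0.    0.  ]
```

Call:
{"op": "carry_out", "data": {
  "steps": [
    [[0,-4,-4,0,0,0],[4,-8,-8,0,0,0.2],[8,-12,-9,0,0,0.4],[8,-16,-9,0,0,0.6],[8,-20,-9,0,0,0.8],[8,-24,-9,0,0,1.0],[8.2,-28,-9.4,0,0,1.2],[8.2,-32,-9.4,0,0,1.3],[8.2,-32,-9.4,0,0,1.4],[8.2,-32,-9.4,0,0,1.4],[8.2,-32,-9.4,0,0,1.4],[8.2,-32,-9.4,0,0,1.4],[8.2,-32,-9.4,0,0,1.4]]
  ]
}}

```text
time: 11.93
ee_pos: [0.2125, -0.2212, 0.3084]
eef_rot: [0.844, 0.536, 0.018, 0.022]
ft_force: [-0.3, 0.4, 0.3]
width: 0.0867
grip_force: 0.0
```

```bash
python3 - <<'E'
from k import *
s=r.read_state();print(np.round(s['ee_pos'],4),np.round(s['eef_rot'],3),np.round(s['joint_positions'],3))
E
```

```text
[ 0.2125 -0.2212  0.3084] [0.844 0.536 0.018 0.022] [ 0.453 -0.498  0.145  2.046  0.055  1.535  0.144]
```

The structure is clear now: all the roll axes point down and az = -j1. The arm has also unwound itself, with j3 at 0.145. I approach the grip from here.

```bash
python3 - <<'E'
from h import *
print(rel((.5033,-.2687,.22),.2094))
E
```

```text
[7.974, 27.813, 10.442, 0.055, 0.011, -0.648]
```

Call:
{"op": "carry_out", "data": {
  "steps": [
    [[2,6,2.5,0.02,0,-0.12],[3.5,12,4.5,0.03,0,-0.24],[4.8,17,6.5,0.04,0,-0.36],[6.4,22,8.5,0.05,0,-0.5],[8,27.8,10.4,0.055,0.011,-0.648],[8,27.8,10.4,0.055,0.011,-0.648],[8,27.8,10.4,0.055,0.011,-0.648],[8,27.8,10.4,0.055,0.011,-0.648],[8,27.8,10.4,0.055,0.011,-0.648]]
  ]
}}

```text
time: 12.68
ee_pos: [0.5065, -0.2666, 0.2173]
eef_rot: [0.627, 0.779, -0.001, -0.001]
ft_force: [-1.0, -0.2, -0.7]
width: 0.0869
grip_force: 0.0
```

```bash
python3 - <<'E'
from h import *
print(rel((.5033,-.2687,.034),.2094),tcp()[0],np.round(r.read_state()['joint_positions'],3)); a=r.camera("top");print(dot(a,(316,165,338,183),.028))
E
```

```text
[-0.152, -0.289, 18.327, -0.003, -0.001, 0.005] [ 0.50645547 -0.26662594  0.21726407] [ 0.248  0.218  0.182  1.62  -0.039  1.31   0.651]
((np.float64(nan), np.float64(nan)), np.int64(0), array([nan, nan, nan]))h.py:32: RuntimeWarning: invalid value encountered in scalar divide
  v,u=np.mgrid[y0:y1,x0:x1];c=((u*w).sum()/w.sum(),(v*w).sum()/w.sum());return c,(w>0).sum(),plane("top",*c,z)
```

Call:
{"op": "carry_out", "data": {
  "steps": [
    [[0,-0.2,4,0,0,0],[0,-0.2,8,0,0,0],[-0.1,-0.2,12,0,0,0],[-0.1,-0.2,15,0,0,0],[-0.1,-0.2,18.3,0,0,0.005],[-0.1,-0.2,18.3,0,0,0.005],[-0.1,-0.2,18.3,0,0,0.005],[-0.1,-0.2,18.3,0,0,0.005]]
  ]
}}

```text
time: 13.4
ee_pos: [0.5019, -0.2696, 0.0382]
eef_rot: [0.631, 0.776, -0.0, 0.001]
ft_force: [-0.4, 0.2, 0.7]
width: 0.0874
grip_force: 0.0
```

Call:
{"op": "carry_out", "data": {
  "steps": [
    [[0,0,0,0,0,0],[0,0,0,0,0,0],[0,0,0,0,0,0],[0,0,0,0,0,0],[0,0,0,0,0,0],[0,0,0,0,0,0],[0,0,0,0,0,0],[0,0,0,0,0,0],[0,0,0,0,0,0],[0,0,0,0,0,0],[0,0,0,0,0,0],[0,0,0,0,0,0],[0,0,0,0,0,0],[0,0,0,0,0,0],[0,0,0,0,0,0],[0,0,0,0,0,0]]
  ],
  "hand": 1,
  "squeeze": 40
}}

```text
time: 14.73
ee_pos: [0.5025, -0.2691, 0.0375]
eef_rot: [0.63, 0.777, -0.0, 0.0]
ft_force: [0.6, 0.3, -0.9]
width: 0.0138
grip_force: 40.0
```

Call:
{"op": "carry_out", "data": {
  "steps": [
    [[0,0,-4,0,0,0],[0,0,-8,0,0,0],[0,0,-12,0,0,0],[0,0,-16,0,0,0],[0,0,-20,0,0,0],[0,0,-20,0,0,0],[0,0,-20,0,0,0]]
  ]
}}

```text
time: 15.32
ee_pos: [0.5034, -0.2694, 0.24]
eef_rot: [0.63, 0.776, 0.0, 0.003]
ft_force: [-0.1, 0.5, -1.8]
width: 0.0138
grip_force: 40.0
```

```bash
python3 - <<'E'
from h import *
for k in (.33,.66,1):
    p=np.array([.5025,-.2691,.24]);q=np.array([.4454,.0523,.16]);print(rel(p+(q-p)*k,.2094+(1.956-.2094)*k))
s=r.read_state();print(s['width'],s['grip_force'],np.round(s['joint_positions'],2))
E
```

```text
[10.828, 0.243, 2.598, 0.003, 0.005, -0.578]
[21.605, 0.572, 5.201, 0.002, 0.006, -1.155]
[32.707, 0.911, 7.883, -0.0, 0.006, -1.749]
0.013790248814956222 39.983718395233154 [ 0.25  0.2   0.19  1.6  -0.04  1.34  0.65]
```

Call:
{"op": "carry_out", "data": {
  "steps": [
    [[2,0,0.5,0,0,-0.12],[4,0,1,0,0,-0.24],[6,0.1,1.5,0,0,-0.36],[8.5,0.2,2,0,0,-0.48],[11,0.3,2.6,0,0,-0.6],[13.5,0.3,3.2,0,0,-0.72],[16,0.4,3.8,0,0,-0.84],[18.5,0.5,4.4,0,0,-0.96],[21,0.6,5,0,0,-1.08],[23.5,0.6,5.6,0,0,-1.2],[26,0.7,6.2,0,0,-1.32],[28.5,0.8,6.8,0,0,-1.44],[31,0.9,7.4,0,0,-1.56],[32.7,0.9,7.9,0,0,-1.68],[32.7,0.9,7.9,0,0,-1.749],[32.7,0.9,7.9,0,0,-1.749],[32.7,0.9,7.9,0,0,-1.749]]
  ]
}}

```text
time: 16.73
ee_pos: [0.4432, 0.0525, 0.1571]
eef_rot: [-0.19, 0.982, -0.001, -0.001]
ft_force: [0.1, 0.4, -0.6]
width: 0.0136
grip_force: 40.0
```

```bash
python3 - <<'E'
from h import *
s=r.read_state();print(tcp()[0],s['width'],s['grip_force'],np.round(s['joint_positions'],2))
print(rel((.4454,.0523,.034),1.956))
a=r.camera("top");b=r.camera("side")
cv2.imwrite("pics/u1.png",np.hstack([cv2.resize(a[130:230,130:230,::-1],(400,400),interpolation=cv2.INTER_CUBIC),cv2.resize(b[105:205,210:310,::-1],(400,400),interpolation=cv2.INTER_CUBIC)]))
E
```

```text
[0.44318844 0.05247292 0.15705103] 0.013553556614320773 39.983219504356384 [-0.04  0.   -0.18  1.99  0.    1.16  1.73]
[-0.224, -0.09, 12.305, -0.001, -0.002, -0.002]
```

View pics/u1.png

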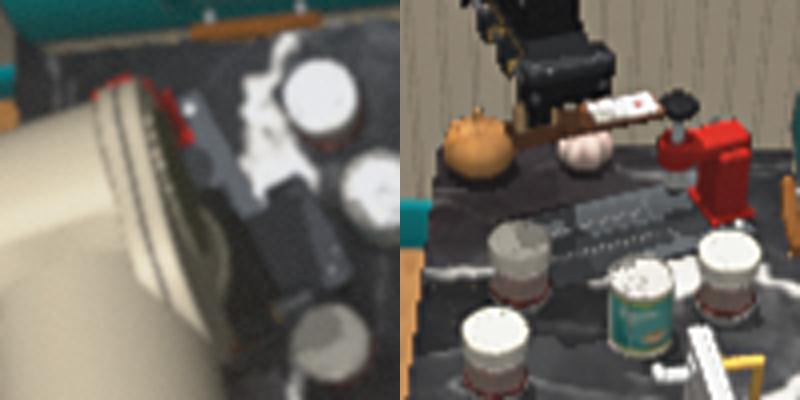

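The side view shows the tag held level with its dot at (640,103), the knob at (680,100), and jar B off to the side. I descend just in front of the foot.

Call:
{"op": "carry_out", "data": {
  "steps": [
    [[0.3,0,3,0,0,0],[0.6,-0.1,6,0,0,0],[0.6,-0.1,9,0,0,0],[0.6,-0.1,12,0,0,0],[0.6,-0.1,12.4,0,0,0],[0.6,-0.1,12.4,0,0,0],[0.6,-0.1,12.4,0,0,0]]
  ]
}}

```text
time: 17.42
ee_pos: [0.4394, 0.0494, 0.0353]
eef_rot: [-0.191, 0.982, -0.001, 0.0]
ft_force: [0.7, -0.3, 0.4]
width: 0.0135
grip_force: 40.0
```

```bash
cat >> h.py <<'E'
def sdot(box,z):
    a=r.camera("side");x0,y0,x1,y1=box;q=a[y0:y1,x0:x1].astype(float);w=q[...,0]-np.maximum(q[...,1],q[...,2]);w[w<35]=0
    v,u=np.mgrid[y0:y1,x0:x1];c=((u*w).sum()/w.sum(),(v*w).sum()/w.sum());return c,(w>0).sum(),plane("side",*c,z),a
E
python3 - <<'E'
from h import *
p,Q=tcp();print(p,r.read_state()['width'],r.read_state()['ft_force']);d=-Q.as_matrix()[:,0];P=p+.096*d;P[2]=p[2]-.0095
u,v=proj("side",P)[0];print('pred dot',P,u,v)
x,y=int(u),int(v)
c,n,X,a=sdot((x-8,y-6,x+8,y+6),P[2]);print('seen',c,n,X)
print('knob pred px',proj("side",(.5705,.103,.144)),proj("side",(.5705,.103,.04)))
cv2.imwrite("pics/v1.png",np.hstack([cv2.resize(a[110:190,220:320,::-1],(600,480),interpolation=cv2.INTER_CUBIC)]))
E
```

```text
[0.43944414 0.04941607 0.03528213] 0.013490483929645837 [ 0.72501472 -0.33701803  0.43009799]
pred dot [0.52844018 0.08541194 0.02578213] 266.7731270352996 158.3113338334362
seen (np.float64(267.8316326530612), np.float64(158.46938775510205)) 3 [0.53238798 0.08459379 0.02578213]
knob pred px [[279.48164211 129.62152124]] [[278.10874925 152.59810415]]
```

View pics/v1.png

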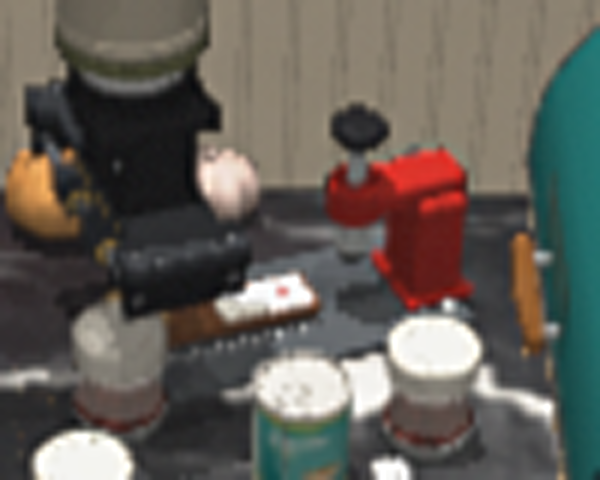

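The dot at about (282,291) matches the prediction within about 1 px, and the foot is at (350,253). I slide in and lower.

Call:
{"op": "carry_out", "data": {
  "steps": [
    [[-1,0,0.2,0,0,0],[-2,0,0.3,0,0,0],[-3,0.1,0.4,0,0,0],[-4,0.1,0.5,0,0,0],[-4.5,0.1,0.5,0,0,0],[-4.5,0.1,0.6,0,0,0],[-4.5,0.1,0.75,0,0,0],[-4.5,0.1,0.75,0,0,0]]
  ]
}}

```text
time: 18.13
ee_pos: [0.4812, 0.068, 0.0275]
eef_rot: [-0.192, 0.981, -0.0, 0.001]
ft_force: [0.1, 1.7, 5.2]
width: 0.0138
grip_force: 40.0
```

```bash
python3 - <<'E'
from h import *
p,Q=tcp();s=r.read_state();print(p,s['ft_force']);d=-Q.as_matrix()[:,0];P=p+.096*d;P[2]=p[2]-.0095
u,v=proj("side",P)[0];print('pred dot',P,u,v)
x,y=int(u),int(v)
c,n,X,a=sdot((x-6,y-5,x+6,y+6),P[2]);print('seen',c,n,X,proj("side",(.5705,.103,.018)))
cv2.imwrite("pics/v2.png",cv2.resize(a[120:180,240:315,::-1],(600,480),interpolation=cv2.INTER_CUBIC))
E
```

```text
[0.48124178 0.06796994 0.0275432 ] [0.06297397 1.65506265 5.16926343]
pred dot [0.5701838  0.10409829 0.0180432 ] 277.7440437015953 157.00832106545548
seen (np.float64(282.0), np.float64(152.7)) 3 [0.58705169 0.13087313 0.0180432 ] [[277.83370102 157.20128076]]
```

View pics/v2.png

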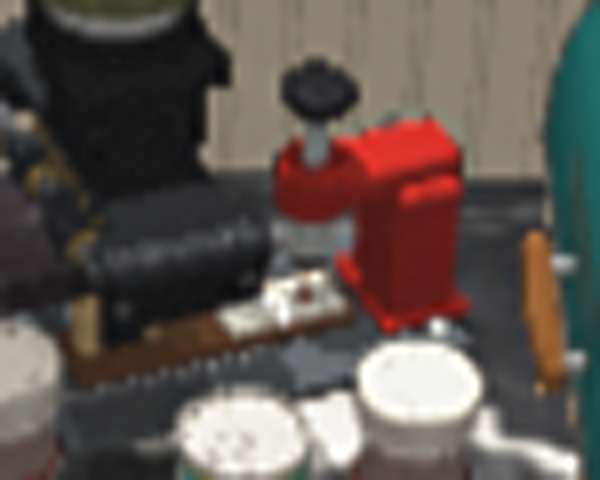

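The dot is now at (305,295), full px (277.7,156.4), against the target (277.8,157.2). I nudge it 1.5 mm inward, release and lift.

Call:
{"op": "carry_out", "data": {
  "steps": [
    [[-0.15,0,0,0,0,0],[-0.15,0,0,0,0,0],[-0.15,0,0,0,0,0]]
  ]
}}

```text
time: 18.43
ee_pos: [0.4812, 0.068, 0.0275]
eef_rot: [-0.192, 0.981, -0.001, 0.0]
ft_force: [-5.6, 0.3, 13.3]
width: 0.0135
grip_force: 40.0
```

Call:
{"op": "carry_out", "data": {
  "steps": [
    [[0,0,0,0,0,0],[0,0,0,0,0,0],[0,0,0,0,0,0],[0,0,0,0,0,0],[0,0,-3,0,0,0],[0,0,-7,0,0,0],[0,0,-11,0,0,0],[0,0,-15,0,0,0],[0,0,-17,0,0,0],[0,0,-17,0,0,0]]
  ],
  "hand": 0.2
}}

```text
time: 19.27
ee_pos: [0.4837, 0.0686, 0.2017]
eef_rot: [-0.192, 0.981, -0.001, 0.004]
ft_force: [0.6, -1.4, 0.3]
width: 0.0346
grip_force: 0.0
```

```bash
python3 - <<'E'
from h import *
p,Q=tcp();s=r.read_state();print(p,s['width'])
print(rel((.571,.104,.19),1.956),rel((.571,.104,.15),1.956))
a=r.camera("side")
cv2.imwrite("pics/v3.png",cv2.resize(a[130:170,255:305,::-1],(600,480),interpolation=cv2.INTER_CUBIC))
E
```

```text
[0.48372257 0.06860227 0.20173211] 0.0346008118377038
[-9.409, 0.002, 1.245, -0.003, 0.008, 0.0] [-9.378, 0.013, 5.245, -0.003, 0.008, 0.0]
```

View pics/v3.png

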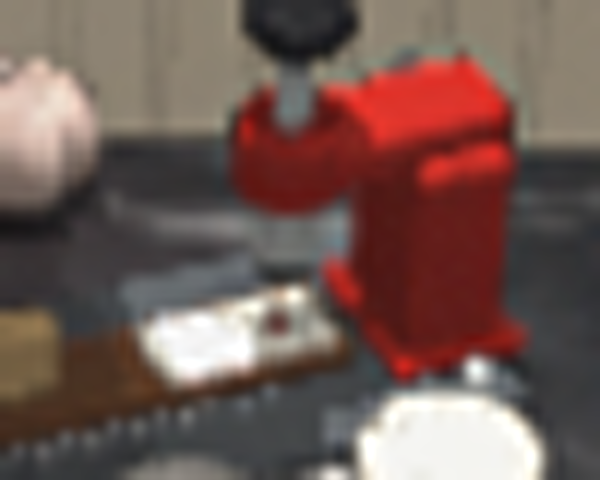

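The dot is at (278,320), full px (277.7,156.2), and the rod is at x ≈ 295, full px 279.1. Along the row direction I still want a check of the knob position against the side-view edges.

```bash
python3 - <<'E'
from h import *
g=cv2.cvtColor(r.camera("side"),cv2.COLOR_RGB2GRAY).astype(int)
print(g[120:142:1,279]);print(g[128,268:292]);print(g[130,268:292])
t=np.linspace(0,2*np.pi,60)
for S in [(.5705,.103),(.572,.1045)]:
    q=proj("side",np.c_[S[0]+.019*np.cos(t),S[1]+.019*np.sin(t),.144+0*t]);print(S,q.min(0),q.max(0))
b=r.camera("side");print(dot.__name__,[ (v,[int(b[v,u,0])-int(b[v,u,1]) for u in range(272,284)]) for v in range(152,161)])
E
```

```text
[132 132 131 131 132 134 134  77  39  42  48  47  53  39  25  61 102 113
 115 116  91  61]
[127 124 131 131 132 132 134 118  86  78  45  39  45  81  87 119 127 131
 132 131 132 131 132 122]
[129 126 131 132 132 134 135  58  38  44  48  48  47  45  42  45  78 132
 133 132 132 132 132 126]
(0.5705, 0.103) [274.17217724 126.56037877] [284.79356612 132.73449391]
(0.572, 0.1045) [274.58431186 126.32915792] [285.19832206 132.49468812]
dot [(152, [-4, -4, -5, -3, -3, 0, -1, -3, -1, 20, 110, 117]), (153, [-6, -4, -4, -4, -1, 2, 6, 3, 11, 5, 94, 139]), (154, [-3, -2, -2, 2, 7, 14, 25, 7, 9, 7, 40, 119]), (155, [8, 14, 9, 3, 2, 6, 12, 3, 3, 8, 7, 56]), (156, [1, 3, 3, 5, 3, 21, 27, 3, 1, 2, 7, 9]), (157, [0, 1, 2, 2, 3, 20, 30, 3, 1, 4, 8, 9]), (158, [0, 0, 0, -1, 2, 6, 7, 2, 6, 10, 15, 25]), (159, [-1, -1, 0, 0, 4, 9, 11, 13, 18, 19, 19, 26]), (160, [0, 12, 17, 20, 23, 21, 18, 23, 25, 22, 18, 13])]
```

Side-view evidence suggests the dot sits about 2 mm too far in +y. A short regrasp and lateral nudge will centre it.

Call:
{"op": "carry_out", "data": {
  "steps": [
    [[0,0,4,0,0,0],[0,0,8,0,0,0],[0,0,12,0,0,0],[0.1,0,15,0,0,0],[0.1,0,17,0,0,0],[0.1,0,17,0,0,0],[0.1,0,17,0,0,0]]
  ]
}}

```text
time: 20.0
ee_pos: [0.4789, 0.0673, 0.0252]
eef_rot: [-0.192, 0.981, -0.0, -0.002]
ft_force: [0.3, 0.1, 1.2]
width: 0.0351
grip_force: 0.0
```

Call:
{"op": "carry_out", "data": {
  "steps": [
    [[0,0,0,0,0,0],[0,0,0,0,0,0],[0,0,0,0,0,0],[0,0,0,0,0,0],[0,0,0,0,0,0],[0,0,0,0,0,0],[0,0,-0.1,0,0,0],[0,0,-0.2,0,0,0],[0,-0.1,-0.2,0,0,0],[0,-0.2,-0.2,0,0,0],[0,-0.2,-0.2,0,0,0],[0,-0.2,-0.2,0,0,0],[0,-0.2,0,0,0,0],[0,-0.2,0,0,0,0]]
  ],
  "hand": 1,
  "squeeze": 30
}}

```text
time: 21.17
ee_pos: [0.4815, 0.0658, 0.0274]
eef_rot: [-0.192, 0.981, -0.001, 0.0]
ft_force: [-5.5, -2.6, 11.7]
width: 0.0134
grip_force: 30.0
```

```bash
python3 - <<'E'
from h import *
p,Q=tcp();s=r.read_state();print(p,s['width'],s['ft_force']);P=p-.096*Q.as_matrix()[:,0];print(P)
b=r.camera("side").astype(int)[153:161,273:283];print(b[...,0]-b[...,1])
E
```

```text
[0.4815325  0.06578997 0.02742122] 0.013418448328138472 [-5.48309924 -2.58334757 11.69821354]
[0.5704809  0.10190343 0.02743764]
[[-1 -3 -4 -3  0  0  2 -4  4 92]
 [-2 -3 -1 -2  6  2 11  9  6 40]
 [ 8  2 17  9  5  1  6  4  7  8]
 [ 3  4  8  6 21 22  4  1  2  9]
 [ 3  2  1  2 33 37 13  2  3 10]
 [ 0  0  0  2  6  6  5  2  2  8]
 [ 3  2  0  3  2  7 11 13 14 16]
 [ 4  8 14 25 30 21 17 21 24 22]]
```

Call:
{"op": "carry_out", "data": {
  "steps": [
    [[0,0,0,0,0,0],[0,0,0,0,0,0],[0,0,0,0,0,0],[0,0,0,0,0,0],[0,0,0,0,0,0],[0,0,-3,0,0,0],[0,0,-7,0,0,0],[0,0,-11,0,0,0],[0,0,-15,0,0,0],[0,0,-17,0,0,0],[0,0,-17,0,0,0]]
  ],
  "hand": 0.2
}}

```text
time: 22.13
ee_pos: [0.4837, 0.0664, 0.2018]
eef_rot: [-0.192, 0.981, -0.001, 0.004]
ft_force: [0.1, -0.5, -0.2]
width: 0.0352
grip_force: 0.0
```

```bash
python3 - <<'E'
from h import *
b=r.camera("side").astype(int)[153:161,273:283];print(b[...,0]-b[...,1])
print(tcp()[0],rel((.5705,.103,.18),1.956))
E
```

```text
[[-5 -4 -4 -3 -1 -1  2 -4  4 92]
 [-4 -4 -1 -1  6  1 12  9  6 39]
 [ 6  3 17  9  5  2  6  5  8  7]
 [ 4  5  8  5 21 22  4  1  2  8]
 [ 0  1  1  3 32 37 13  2  2 11]
 [ 0  0 -1  2  6  7  5  3  2  8]
 [-1 -2 -2  2  3  6 11 13 14 15]
 [-2  6 19 25 30 21 19 21 24 23]]
[0.48254604 0.06618894 0.1990065 ] [-9.525, 0.107, 1.943, -0.002, 0.004, 0.0]
```

Call:
{"op": "carry_out", "data": {
  "steps": [
    [[-3,0,0,0,0,0],[-6,0.1,0,0,0,0],[-9.5,0.1,1,0,0,0],[-9.5,0.1,2,0,0,0],[-9.5,0.1,2,0,0,0],[-9.5,0.1,2,0,0,0],[-9.5,0.1,2,0,0,0],[-9.5,0.1,2,0,0,0]]
  ],
  "hand": 1
}}

```text
time: 22.85
ee_pos: [0.5685, 0.1021, 0.1774]
eef_rot: [-0.191, 0.982, -0.001, 0.0]
ft_force: [0.2, -0.3, 0.6]
width: 0.0012
grip_force: 0.0
```

```bash
python3 - <<'E'
from h import *
b=r.camera("side").astype(int)[153:161,273:283];print(b[...,0]-b[...,1])
print(tcp()[0],r.read_state()['width'],rel((.5705,.103,.118),1.956))
E
```

```text
[[-2 -1 -3 -2  1  0  3 -3  3 94]
 [-2 -3  0  0  8  2 12  9  6 39]
 [ 3  2 11  6  5  2  5  5  7  8]
 [ 4  2  4  5 22 22  4  2  3  8]
 [ 3  2  1  4 34 40 13  2  1  9]
 [ 2  2  2  1  8  8  5  1  2  8]
 [ 2  2  1  1  1  6  7  8 12 14]
 [ 3  6  8  9 10 17 16 18 21 21]]
[0.56868389 0.10217788 0.17757591] 0.0007660278756124845 [-0.193, 0.017, 5.958, -0.002, 0.001, 0.0]
```

Call:
{"op": "carry_out", "data": {
  "steps": [
    [[-0.1,0,2,0,0,0],[-0.2,0,3,0,0,0],[-0.2,0,4,0,0,0],[-0.2,0,5,0,0,0],[-0.2,0,5.5,0,0,0],[-0.2,0,5.8,0,0,0],[-0.2,0,5.8,0,0,0],[-0.2,0,5.8,0,0,0]]
  ]
}}

```text
time: 23.57
ee_pos: [0.5708, 0.1031, 0.1218]
eef_rot: [-0.192, 0.981, -0.001, 0.0]
ft_force: [-14.2, -3.9, 29.5]
width: 0.0005
grip_force: 14.5
```

The stroke is 22.2 mm at 29 N, so the foot is on the tag. I hold briefly, then lift and return to the grip.

Call:
{"op": "carry_out", "data": {
  "steps": [
    [[0,0,0,0,0,0],[0,0,0,0,0,0],[0,0,0,0,0,0],[0,0,-3,0,0,0],[0,0,-6,0,0,0],[3,0,-8,0,0,0],[6,0,-8,0,0,0],[9.5,-0.1,-8,0,0,0],[9.5,-0.1,-8,0,0,0],[9.5,-0.1,-8,0,0,0]]
  ],
  "hand": 0.2
}}

```text
time: 24.4
ee_pos: [0.4821, 0.0659, 0.199]
eef_rot: [-0.191, 0.982, -0.001, 0.0]
ft_force: [0.9, -0.8, 0.2]
width: 0.0345
grip_force: 0.0
```

```bash
python3 - <<'E'
from h import *
b=r.camera("side").astype(int)[153:161,273:283];print(b[...,0]-b[...,1])
p,Q=tcp();print(p,r.read_state()['width'],rel((.4815,.0658,.0285),1.956))
E
```

```text
[[-4 -5 -4 -4  0 -1  2 -4  3 93]
 [-4 -4 -1 -1  7  2 12  9  6 38]
 [ 7  3 17  8  5  1  5  4  7  8]
 [ 4  5  8  5 20 23  4  1  2  8]
 [ 0  1  2  3 33 37 12  2  3 10]
 [ 0  0 -1  1  6  7  5  2  3  8]
 [-1 -1 -2  3  3  6 11 13 14 15]
 [-2  6 20 24 30 21 17 21 23 23]]
[0.48315919 0.06655843 0.19902666] 0.0351101020047803 [0.2, 0.017, 17.052, -0.001, 0.001, 0.0]
```

Call:
{"op": "carry_out", "data": {
  "steps": [
    [[0.1,0,4,0,0,0],[0.2,0,8,0,0,0],[0.2,0,12,0,0,0],[0.2,0,15,0,0,0],[0.2,0,16.6,0,0,0],[0.2,0,16.6,0,0,0],[0.2,0,16.6,0,0,0]]
  ]
}}

```text
time: 25.03
ee_pos: [0.4815, 0.0662, 0.0323]
eef_rot: [-0.192, 0.981, -0.0, -0.001]
ft_force: [0.7, 0.7, -0.3]
width: 0.0348
grip_force: 0.0
```

Call:
{"op": "carry_out", "data": {
  "steps": [
    [[0,0,0,0,0,0],[0,0,0,0,0,0],[0,0,0,0,0,0],[0,0,0,0,0,0],[0,0,0,0,0,0],[0,0,0,0,0,0],[0,0,-0.3,0,0,0],[0,0,-0.6,0,0,0],[1.5,0,-0.6,0,0,0],[3,0,-0.6,0,0,0],[4.5,0,-0.8,0,0,0],[4.7,0,-3,0,0,0],[4.7,0,-7,0,0,0],[4.7,0,-11,0,0,0],[4.7,0,-15,0,0,0],[4.7,0,-19,0,0,0],[4.7,0,-21,0,0,0],[4.7,0,-21,0,0,0]]
  ],
  "hand": 1,
  "squeeze": 45
}}

```text
time: 26.53
ee_pos: [0.4397, 0.0487, 0.2479]
eef_rot: [-0.192, 0.981, -0.001, 0.004]
ft_force: [1.3, 0.0, -0.9]
width: 0.0135
grip_force: 45.0
```

```bash
python3 - <<'E'
from h import *
p,Q=tcp();s=r.read_state();print(p,s['width'],s['grip_force'],np.round(s['joint_positions'],2))
print(rel((.482,-.284,.24),.2))
a=r.camera("top");cv2.imwrite("pics/w1.png",cv2.resize(a[120:250,135:350,::-1],None,fx=3.7,fy=3.7,interpolation=cv2.INTER_CUBIC))
E
```

```text
[0.43967354 0.04870662 0.24789835] 0.013490847431863486 44.99899506568909 [-0.02 -0.08 -0.18  1.87 -0.01  1.34  1.76]
[8.601, -32.416, 0.824, 0.005, 0.008, 1.756]
```

View pics/w1.png

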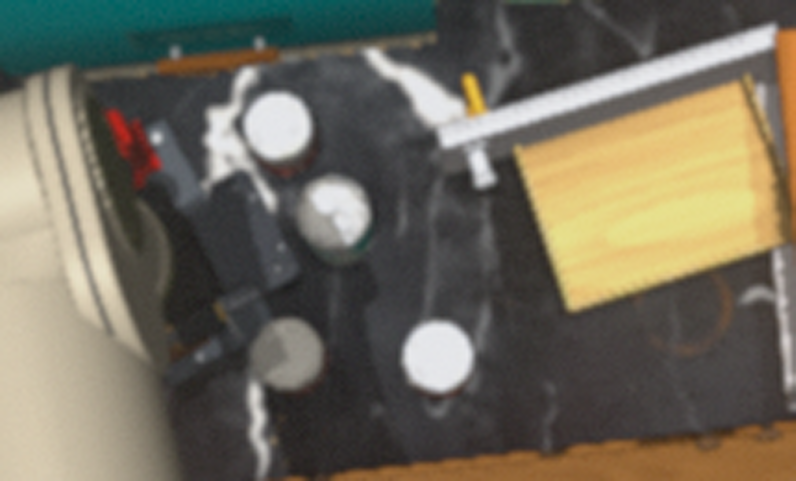

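The tray is empty. Its rim corners are at crop (515,148), (570,312), (790,240) and (745,78), and the jars are where they were.

```bash
python3 - <<'E'
from h import *
f=lambda u,v:((u+.5)/3.7-.5+135,(v+.5)/3.7-.5+120)
c=[plane("top",*f(u,v),.037)[:2] for u,v in [(515,148),(570,312),(790,240),(745,78)]]
for q in c:print(q.round(4))
print('lens',[np.hypot(*(c[i]-c[i-1])).round(4) for i in range(4)])
T=np.array([.537,-.320]);xt=np.array([-.98,-.199]);yt=np.array([.199,-.98])
for q in c:print('tray',((q-T)@xt).round(4),((q-T)@yt).round(4))
d=c[1]-c[2];print('y dir angle',np.arctan2(-d[1],-d[0]),np.arctan2(yt[1],yt[0]))
E
```

```text
[ 0.5845 -0.205 ]
[ 0.4442 -0.2325]
[ 0.4824 -0.4176]
[ 0.6223 -0.4021]
lens [np.float64(0.2007), np.float64(0.143), np.float64(0.1889), np.float64(0.1408)]
tray -0.0694 -0.1033
tray 0.0735 -0.1042
tray 0.073 0.0848
tray -0.0673 0.0974
y dir angle -1.3673509064972595 -1.3704590221459056
```

Call:
{"op": "carry_out", "data": {
  "steps": [
    [[0.5,-2,0.8,0,0,0.12],[1,-4.5,0.8,0,0,0.24],[1.7,-7,0.8,0,0,0.36],[2.4,-9.5,0.8,0,0,0.48],[3,-12,0.8,0,0,0.6],[3.6,-14.5,0.8,0,0,0.72],[4.3,-17,0.8,0,0,0.84],[5,-19.5,0.8,0,0,0.96],[5.7,-22,0.8,0,0,1.08],[6.4,-24.5,0.8,0,0,1.2],[7.1,-27,0.8,0,0,1.32],[7.8,-29.5,0.8,0,0,1.44],[8.6,-32.4,0.8,0,0,1.56],[8.6,-32.4,0.8,0,0,1.68],[8.6,-32.4,0.8,0,0,1.756],[8.6,-32.4,0.8,0,0,1.756],[8.6,-32.4,0.8,0,0,1.756]]
  ]
}}

```text
time: 28.0
ee_pos: [0.4794, -0.2838, 0.2336]
eef_rot: [0.632, 0.775, -0.001, -0.001]
ft_force: [1.0, 0.4, -1.1]
width: 0.0136
grip_force: 45.0
```

```bash
python3 - <<'E'
from h import *
p,Q=tcp();s=r.read_state();print(p,s['width'],rel((.482,-.284,.043),.2034))
E
```

```text
[ 0.47937243 -0.28379249  0.23360729] 0.013623978096702145 [-0.078, 0.286, 19.06, -0.002, -0.0, 0.0]
```

Call:
{"op": "carry_out", "data": {
  "steps": [
    [[0,0.1,4,0,0,0],[0,0.2,8,0,0,0],[-0.1,0.2,12,0,0,0],[-0.1,0.2,15.5,0,0,0],[-0.1,0.2,17.5,0,0,0],[-0.1,0.2,18.5,0,0,0],[-0.1,0.2,18.9,0,0,0],[-0.1,0.2,18.9,0,0,0],[-0.1,0.2,18.9,0,0,0]]
  ]
}}

```text
time: 28.75
ee_pos: [0.483, -0.2854, 0.0474]
eef_rot: [0.632, 0.775, -0.0, 0.001]
ft_force: [0.2, -1.4, -1.1]
width: 0.0136
grip_force: 45.0
```

Call:
{"op": "carry_out", "data": {
  "steps": [
    [[0,0,0.2,0,0,0],[0,0,0.4,0,0,0],[0,0,0.5,0,0,0],[0,0,0.5,0,0,0]]
  ]
}}

```text
time: 29.08
ee_pos: [0.4834, -0.2853, 0.0435]
eef_rot: [0.633, 0.774, 0.0, 0.002]
ft_force: [-3.2, 3.6, 16.7]
width: 0.0137
grip_force: 45.0
```

Call:
{"op": "carry_out", "data": {
  "steps": [
    [[0,0,0,0,0,0],[0,0,0,0,0,0],[0,0,0,0,0,0],[0,0,0,0,0,0],[0,0,-3,0,0,0],[0,0,-7,0,0,0],[0,0,-11,0,0,0],[0,0,-15,0,0,0],[0,0,-19,0,0,0],[0,0,-20,0,0,0],[0,0,-20,0,0,0]]
  ],
  "hand": 0.35
}}

```text
time: 30.0
ee_pos: [0.4835, -0.2858, 0.245]
eef_rot: [0.633, 0.774, 0.001, 0.004]
ft_force: [0.1, 0.4, -0.0]
width: 0.0282
grip_force: 0.0
```

```bash
python3 - <<'E'
from h import *
p,Q=tcp();s=r.read_state();print(p,s['width'],np.round(s['joint_positions'],2))
yw=.2
C=(.4166,-.1232)
print(rel((*C,.24),yw))
E
```

```text
[ 0.48354627 -0.2857565   0.24495532] 0.02818143532034502 [ 0.29  0.17  0.19  1.62 -0.03  1.35  0.68]
[17.265, -3.328, 0.394, 0.006, 0.005, 0.0]
```

Call:
{"op": "carry_out", "data": {
  "steps": [
    [[4,-1,0.4,0,0,0],[8,-2,0.4,0,0,0],[12,-2.5,0.4,0,0,0],[16,-3,0.4,0,0,0],[17.3,-3.3,0.4,0,0,0],[17.3,-3.3,0.4,0,0,0],[17.3,-3.3,0.4,0,0,0],[17.3,-3.3,4,0,0,0],[17.3,-3.3,8,0,0,0],[17.3,-3.3,12,0,0,0],[17.3,-3.3,13,0,0,0],[17.3,-3.3,13,0,0,0],[17.3,-3.3,13,0,0,0]]
  ],
  "hand": -1
}}

```text
time: 31.08
ee_pos: [0.4157, -0.1228, 0.1117]
eef_rot: [0.633, 0.774, -0.0, 0.0]
ft_force: [0.9, -0.0, 0.2]
width: 0.0868
grip_force: 0.0
```

```bash
python3 - <<'E'
from h import *
p,Q=tcp();s=r.read_state();print(p,s['width'],np.round(s['joint_positions'],2))
print(rel((.4166,-.1232,.031),.2))
a=r.camera("top");b=r.camera("side")
cv2.imwrite("pics/x1.png",np.hstack([cv2.resize(a[140:240,240:350,::-1],(440,400),interpolation=cv2.INTER_CUBIC),cv2.resize(b[165:255,200:280,::-1],(356,400),interpolation=cv2.INTER_CUBIC)]))
E
```

```text
[ 0.4157318  -0.12278495  0.11165736] 0.08678188583150767 [0.14 0.01 0.04 2.08 0.   1.05 0.38]
[-0.049, 0.079, 8.066, -0.0, 0.001, -0.001]
```

View pics/x1.png

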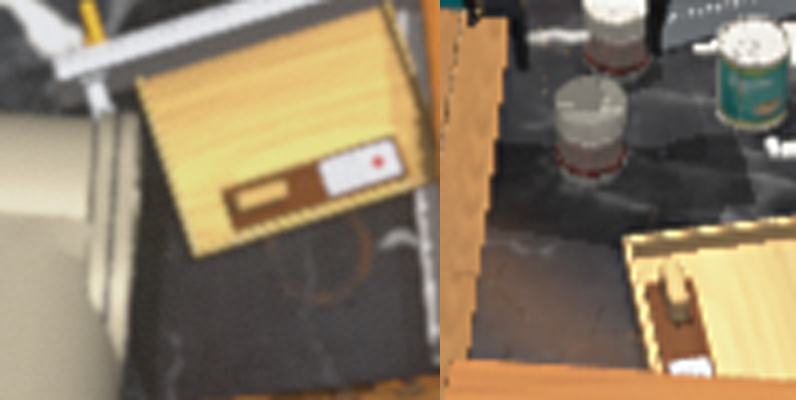

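The tag lies flat along the tray's outer wall (bar at (262,195), dot at (377,161)), which leaves the panel side free. The gripper is centred over jar C, so I grasp it.

Call:
{"op": "carry_out", "data": {
  "steps": [
    [[0,0.1,4,0,0,0],[0,0.1,7,0,0,0],[0,0.1,7.9,0,0,0],[0,0.1,7.9,0,0,0],[0,0.1,7.9,0,0,0]]
  ]
}}

```text
time: 31.6
ee_pos: [0.4174, -0.1222, 0.0335]
eef_rot: [0.633, 0.774, 0.0, 0.001]
ft_force: [0.1, -1.2, -0.0]
width: 0.0871
grip_force: 0.0
```

Call:
{"op": "carry_out", "data": {
  "steps": [
    [[0,0,0,0,0,0],[0,0,0,0,0,0],[0,0,0,0,0,0],[0,0,0,0,0,0],[0,0,0,0,0,0],[0,0,0,0,0,0],[0,0,0,0,0,0],[0,0,0,0,0,0],[0,0,-3,0,0,0],[0,0,-7,0,0,0],[0,0,-11,0,0,0],[0,0,-15,0,0,0],[0,0,-15,0,0,0]]
  ],
  "hand": 1,
  "squeeze": 35
}}

```text
time: 32.68
ee_pos: [0.4195, -0.1224, 0.189]
eef_rot: [0.633, 0.774, 0.002, 0.005]
ft_force: [2.1, -0.8, -2.3]
width: 0.0523
grip_force: 34.9
```

```bash
cat >> h.py <<'E'
T=np.array([.537,-.3195]);xt=np.array([-.98,-.199]);yt=np.array([.199,-.98])
def tp(x,y):return T+x*xt+y*yt
E
python3 - <<'E'
from h import *
p,Q=tcp();s=r.read_state();print(p,s['width'],s['grip_force'])
q=tp(-.018,.063);print(q,rel((*q,.2),.2))
f=lambda u,v:((u+.5)/4-.5+240,(v+.5)/4-.5+140)
for u,v in [(223,188),(235,232),(395,138),(407,180)]:
    w=plane("top",*f(u,v),.028)[:2]-T;print('tag',w@xt,w@yt)
E
```

```text
[ 0.4195177  -0.12244442  0.18895272] 0.052298735335798374 34.89111633232312
[ 0.567177 -0.377658] [-27.954, 9.402, -0.879, 0.01, 0.005, 0.0]
tag 0.028721113838606985 -0.06637974125741054
tag 0.06337530057699517 -0.06878192868039051
tag 0.032584940320607866 0.0707218305998004
tag 0.06598988248891882 0.06805907207758462
```

Call:
{"op": "carry_out", "data": {
  "steps": [
    [[-4,1.3,-0.9,0,0,0],[-8,2.7,-0.9,0,0,0],[-12,4,-0.9,0,0,0],[-16,5.4,-0.9,0,0,0],[-20,6.7,-0.9,0,0,0],[-24,8,-0.9,0,0,0],[-28,9.4,-0.9,0,0,0],[-28,9.4,-0.9,0,0,0],[-28,9.4,-0.9,0,0,0],[-28,9.4,-0.9,0,0,0],[-28,9.4,3,0,0,0],[-28,9.4,7,0,0,0],[-28,9.4,10,0,0,0],[-28,9.4,10,0,0,0],[-28,9.4,10,0,0,0]]
  ]
}}

```text
time: 33.93
ee_pos: [0.5635, -0.3757, 0.0819]
eef_rot: [0.632, 0.775, -0.0, -0.001]
ft_force: [0.7, -0.6, -1.6]
width: 0.0524
grip_force: 34.9
```

```bash
python3 - <<'E'
from h import *
p,Q=tcp();s=r.read_state();print(p,s['width'],s['grip_force'],s['ft_force'])
q=tp(-.018,.063);print(q,rel((*q,.0515),.2))
E
```

```text
[ 0.56350293 -0.37570508  0.0819138 ] 0.052406209098240966 34.89261337221933 [ 0.69408782 -0.62985376 -1.64949433]
[ 0.567177 -0.377658] [-0.268, 0.325, 3.041, -0.001, -0.001, 0.002]
```

Call:
{"op": "carry_out", "data": {
  "steps": [
    [[-0.2,0.3,0.5,0,0,0],[-0.2,0.3,1.2,0,0,0],[-0.2,0.3,1.9,0,0,0],[-0.2,0.3,2.5,0,0,0],[-0.2,0.3,2.9,0,0,0],[-0.2,0.3,3.1,0,0,0],[-0.2,0.3,3.1,0,0,0]]
  ]
}}

```text
time: 34.52
ee_pos: [0.5673, -0.3788, 0.0507]
eef_rot: [0.633, 0.774, -0.0, 0.0]
ft_force: [-0.8, -0.5, -1.1]
width: 0.0526
grip_force: 34.9
```

Call:
{"op": "carry_out", "data": {
  "steps": [
    [[0,0,0.2,0,0,0],[0,0,0.3,0,0,0],[0,0,0.3,0,0,0]]
  ]
}}

```text
time: 34.77
ee_pos: [0.5677, -0.3792, 0.0501]
eef_rot: [0.633, 0.774, -0.0, 0.001]
ft_force: [-4.8, 2.4, 11.3]
width: 0.0524
grip_force: 35.2
```

Call:
{"op": "carry_out", "data": {
  "steps": [
    [[0,0,-0.2,0,0,0],[0,0,-0.2,0,0,0],[0,0,-0.2,0,0,0],[0,0,-0.2,0,0,0],[0,0,-3,0,0,0],[0,0,-7,0,0,0],[0,0,-11,0,0,0],[0,0,-15,0,0,0],[0,0,-18,0,0,0],[0,0,-18,0,0,0],[0,0,-18,0,0,0]]
  ],
  "hand": -0.56
}}

```text
time: 35.68
ee_pos: [0.5682, -0.3793, 0.2303]
eef_rot: [0.633, 0.774, 0.0, 0.002]
ft_force: [0.5, 0.3, -1.5]
width: 0.0682
grip_force: 0.0
```

```bash
python3 - <<'E'
from h import *
p,Q=tcp();s=r.read_state();print(p,s['width'])
print(rel((.4321,-.0076,.23),.2))
E
```

```text
[ 0.56824079 -0.37934704  0.23025032] 0.06818126388334213
[39.14, -5.943, -0.137, 0.003, 0.004, 0.0]
```

Call:
{"op": "carry_out", "data": {
  "steps": [
    [[4,-0.6,0,0,0,0],[8,-1.2,0,0,0,0],[12,-1.8,0,0,0,0],[16,-2.4,0,0,0,0],[20,-3,0,0,0,0],[24,-3.6,0,0,0,0],[28,-4.2,0,0,0,0],[32,-4.8,0,0,0,0],[36,-5.4,0,0,0,0],[39.1,-5.9,0,0,0,0],[39.1,-5.9,0,0,0,0],[39.1,-5.9,0,0,0,0],[39.1,-5.9,4,0,0,0],[39.1,-5.9,8,0,0,0],[39.1,-5.9,11,0,0,0],[39.1,-5.9,11,0,0,0],[39.1,-5.9,11,0,0,0]]
  ],
  "hand": -1
}}

```text
time: 37.1
ee_pos: [0.4307, -0.0084, 0.1167]
eef_rot: [0.633, 0.774, -0.002, -0.001]
ft_force: [1.1, 0.1, 0.3]
width: 0.087
grip_force: 0.0
```

```bash
python3 - <<'E'
from h import *
p,Q=tcp();s=r.read_state();print(p,s['width'],np.round(s['joint_positions'],2))
print(rel((.4321,-.0076,.033),.2))
a=r.camera("top")
h=cv2.cvtColor(a,cv2.COLOR_RGB2HSV);m=((h[...,1]<60)&(h[...,2]>150)).astype(np.uint8)
n,l,st,c=cv2.connectedComponentsWithStats(m)
for i in range(1,n):
    if 80<st[i,4]<700 and 190<c[i,0]<350 and 120<c[i,1]<260:
        w=plane("top",*c[i],.087)[:2]-T;print(c[i].round(1),st[i],'tray',w@xt,w@yt)
E
```

```text
[ 0.43071155 -0.0084007   0.11666866] 0.0869728904970361 [-0.03  0.01 -0.05  2.07  0.    1.07  0.11]
[0.056, 0.185, 8.366, -0.004, 0.001, -0.001]
[335.1 153.7] [325 143  20  21 291] tray -0.01871952650583373 0.06753970132482259
[224.8 176. ] [216 169  19  16 216] tray -0.05478740752275991 -0.2585663280968404
[329.5 181.5] [319 175  22  14 191] tray 0.05417192214764636 0.023532969628802056
[346.4 205.8] [344 187   6  38  89] tray 0.13536628705938175 0.045148454542287934
```

Call:
{"op": "carry_out", "data": {
  "steps": [
    [[0.1,0.2,4,0,0,0],[0.1,0.2,7,0,0,0],[0.1,0.2,8.2,0,0,0],[0.1,0.2,8.2,0,0,0],[0.1,0.2,8.2,0,0,0]]
  ]
}}

```text
time: 37.57
ee_pos: [0.4349, -0.0063, 0.0373]
eef_rot: [0.633, 0.774, 0.0, 0.001]
ft_force: [-0.3, -0.1, 0.3]
width: 0.0868
grip_force: 0.0
```

Call:
{"op": "carry_out", "data": {
  "steps": [
    [[0,0,0,0,0,0],[0,0,0,0,0,0],[0,0,0,0,0,0],[0,0,0,0,0,0],[0,0,0,0,0,0],[0,0,0,0,0,0],[0,0,0,0,0,0],[0,0,0,0,0,0],[0,0,-3,0,0,0],[0,0,-7,0,0,0],[0,0,-11,0,0,0],[0,0,-15,0,0,0],[0,0,-17,0,0,0],[0,0,-17,0,0,0]]
  ],
  "hand": 1,
  "squeeze": 35
}}

```text
time: 38.73
ee_pos: [0.4358, -0.0058, 0.2104]
eef_rot: [0.633, 0.774, 0.002, 0.003]
ft_force: [0.7, -0.5, -1.8]
width: 0.0523
grip_force: 35.0
```

```bash
python3 - <<'E'
from h import *
p,Q=tcp();s=r.read_state();print(p,s['width'],s['grip_force'])
q=tp(-.018,.003);print(q,rel((*q,.2),.2))
E
```

```text
[ 0.43578863 -0.00578667  0.21040992] 0.05225322788360362 34.98089518247525
[ 0.555237 -0.318858] [-33.056, 5.464, 1.151, 0.008, 0.002, 0.0]
```

Call:
{"op": "carry_out", "data": {
  "steps": [
    [[-4,0.7,0.5,0,0,0],[-8,1.4,1.1,0,0,0],[-12,2,1.1,0,0,0],[-16,2.7,1.1,0,0,0],[-20,3.3,1.1,0,0,0],[-24,4,1.1,0,0,0],[-28,4.7,1.1,0,0,0],[-32,5.3,1.1,0,0,0],[-33,5.5,1.1,0,0,0],[-33,5.5,1.1,0,0,0],[-33,5.5,1.1,0,0,0],[-33,5.5,1.1,0,0,0]]
  ]
}}

```text
time: 39.73
ee_pos: [0.5529, -0.317, 0.194]
eef_rot: [0.632, 0.775, -0.0, -0.0]
ft_force: [0.2, 0.3, -0.8]
width: 0.0524
grip_force: 35.0
```

```bash
python3 - <<'E'
from h import *
p,Q=tcp();s=r.read_state();print(p,s['width'],s['grip_force'])
q=tp(-.018,.003);print(q,rel((*q,.054),.2))
E
```

```text
[ 0.55293352 -0.3170348   0.19401934] 0.052375856222671505 34.981232263467064
[ 0.555237 -0.318858] [-0.232, 0.203, 14.002, -0.001, -0.001, 0.002]
```

Call:
{"op": "carry_out", "data": {
  "steps": [
    [[-0.2,0.2,3,0,0,0],[-0.2,0.2,6,0,0,0],[-0.2,0.2,9,0,0,0],[-0.2,0.2,11.5,0,0,0],[-0.2,0.2,12.8,0,0,0],[-0.2,0.2,13.6,0,0,0],[-0.2,0.2,14,0,0,0],[-0.2,0.2,14,0,0,0]]
  ]
}}

```text
time: 40.4
ee_pos: [0.5559, -0.3198, 0.0555]
eef_rot: [0.633, 0.774, -0.0, 0.001]
ft_force: [0.9, 0.5, -2.0]
width: 0.0521
grip_force: 35.0
```

Call:
{"op": "carry_out", "data": {
  "steps": [
    [[0,0,0.15,0,0,0],[0,0,0.3,0,0,0],[0,0,0.3,0,0,0]]
  ]
}}

```text
time: 40.65
ee_pos: [0.5567, -0.3206, 0.054]
eef_rot: [0.633, 0.774, 0.0, 0.002]
ft_force: [-0.4, -0.4, 4.7]
width: 0.0522
grip_force: 35.1
```

Call:
{"op": "carry_out", "data": {
  "steps": [
    [[0,0,-0.2,0,0,0],[0,0,-0.2,0,0,0],[0,0,-0.2,0,0,0],[0,0,-0.2,0,0,0],[0,0,-3,0,0,0],[0,0,-7,0,0,0],[0,0,-11,0,0,0],[0,0,-15,0,0,0],[0,0,-18,0,0,0],[0,0,-18,0,0,0],[0,0,-18,0,0,0]]
  ],
  "hand": -0.56
}}

```text
time: 41.57
ee_pos: [0.5563, -0.3205, 0.2341]
eef_rot: [0.633, 0.774, 0.0, 0.002]
ft_force: [-0.7, 0.3, -1.6]
width: 0.0681
grip_force: 0.0
```

```bash
python3 - <<'E'
from h import *
p,Q=tcp();s=r.read_state();print(p,s['width'])
print(rel((.6159,-.0164,.26),1.57))
E
```

```text
[ 0.55627769 -0.32045342  0.23412378] 0.06812659747437691
[28.602, 11.904, -2.643, 0.0, 0.005, -1.37]
```

Call:
{"op": "carry_out", "data": {
  "steps": [
    [[2.4,1,-2.6,0,0,-0.12],[4.8,2,-2.6,0,0,-0.24],[7.2,3,-2.6,0,0,-0.36],[9.6,4,-2.6,0,0,-0.48],[12,5,-2.6,0,0,-0.6],[14.4,6,-2.6,0,0,-0.72],[16.8,7,-2.6,0,0,-0.84],[19.2,8,-2.6,0,0,-0.96],[21.6,9,-2.6,0,0,-1.08],[24,10,-2.6,0,0,-1.2],[26.4,11,-2.6,0,0,-1.32],[28.6,11.9,-2.6,0,0,-1.37],[28.6,11.9,-2.6,0,0,-1.37],[28.6,11.9,-2.6,0,0,-1.37],[28.6,11.9,2,0,0,-1.37],[28.6,11.9,6,0,0,-1.37],[28.6,11.9,9,0,0,-1.37],[28.6,11.9,9,0,0,-1.37],[28.6,11.9,9,0,0,-1.37]]
  ],
  "hand": -1
}}

```text
time: 43.15
ee_pos: [0.6141, -0.0173, 0.1407]
eef_rot: [0.002, 1.0, -0.001, -0.002]
ft_force: [0.1, -0.3, 0.6]
width: 0.0868
grip_force: 0.0
```

```bash
python3 - <<'E'
from h import *
p,Q=tcp();s=r.read_state();print(p,s['width'],np.round(s['joint_positions'],2))
print(rel((.6159,-.0164,.036),1.57))
a=r.camera("top")
h=cv2.cvtColor(a,cv2.COLOR_RGB2HSV);m=((h[...,1]<60)&(h[...,2]>150)).astype(np.uint8)
n,l,st,c=cv2.connectedComponentsWithStats(m)
for i in range(1,n):
    if 80<st[i,4]<700 and 190<c[i,0]<350 and 120<c[i,1]<260:
        w=plane("top",*c[i],.087)[:2]-T;print(c[i].round(1),st[i],'tray',w@xt,w@yt)
print(tri((210.3,154.1),(292,167)))
E
```

```text
[ 0.61405866 -0.01729268  0.14070405] 0.08678211694243625 [ 0.04  0.37 -0.11  1.59  0.04  1.19  1.49]
[-0.219, 0.107, 10.47, -0.002, -0.003, -0.002]
[335.  153.7] [325 143  20  21 282] tray -0.018858966292050985 0.06754222328269271
[315.1 160.2] [306 152  19  18 271] tray -0.018344768764219165 0.005528563807438772
[329.5 181.5] [319 175  22  14 190] tray 0.05432459275793852 0.023726621346444758
[346.4 205.9] [344 188   6  37  86] tray 0.13578242973751778 0.04510150822275235
(array([ 0.61421341, -0.01774987,  0.07201398]), np.float64(0.000974973057093395))
```

Call:
{"op": "carry_out", "data": {
  "steps": [
    [[-0.1,0.1,4,0,0,0],[-0.1,0.1,7,0,0,0],[-0.1,0.1,9.5,0,0,0],[-0.1,0.1,10.3,0,0,0],[-0.1,0.1,10.3,0,0,0],[-0.1,0.1,10.3,0,0,0]]
  ]
}}

```text
time: 43.7
ee_pos: [0.6179, -0.0153, 0.0414]
eef_rot: [0.0, 1.0, -0.001, 0.002]
ft_force: [0.2, 0.1, 1.2]
width: 0.0874
grip_force: 0.0
```

Call:
{"op": "carry_out", "data": {
  "steps": [
    [[0,0,0,0,0,0],[0,0,0,0,0,0],[0,0,0,0,0,0],[0,0,0,0,0,0],[0,0,0,0,0,0],[0,0,0,0,0,0],[0,0,0,0,0,0],[0,0,0,0,0,0],[0,0,-3,0,0,0],[0,0,-7,0,0,0],[0,0,-11,0,0,0],[0,0,-15,0,0,0],[0,0,-19,0,0,0],[0,0,-19,0,0,0]]
  ],
  "hand": 1,
  "squeeze": 35
}}

```text
time: 44.87
ee_pos: [0.6193, -0.0147, 0.2377]
eef_rot: [0.0, 1.0, -0.0, 0.006]
ft_force: [2.2, 0.6, -0.3]
width: 0.0511
grip_force: 35.0
```

```bash
python3 - <<'E'
from h import *
p,Q=tcp();s=r.read_state();print(p,s['width'],s['grip_force'])
q=tp(-.018,-.059);print(q,rel((*q,.22),.2))
E
```

```text
[ 0.61926086 -0.01473932  0.23771574] 0.05111812966336083 34.988554812893824
[ 0.542899 -0.258098] [7.649, -24.338, 1.692, 0.008, 0.011, 1.37]
```

Call:
{"op": "carry_out", "data": {
  "steps": [
    [[0.7,-2.2,1,0,0,0.12],[1.4,-4.4,1.7,0,0,0.24],[2.1,-6.6,1.7,0,0,0.36],[2.8,-8.8,1.7,0,0,0.48],[3.5,-11,1.7,0,0,0.6],[4.2,-13.2,1.7,0,0,0.72],[4.9,-15.4,1.7,0,0,0.84],[5.6,-17.6,1.7,0,0,0.96],[6.3,-19.8,1.7,0,0,1.08],[7,-22,1.7,0,0,1.2],[7.6,-24.3,1.7,0,0,1.32],[7.6,-24.3,1.7,0,0,1.37],[7.6,-24.3,1.7,0,0,1.37],[7.6,-24.3,1.7,0,0,1.37]]
  ]
}}

```text
time: 46.03
ee_pos: [0.5402, -0.2572, 0.2114]
eef_rot: [0.632, 0.775, -0.0, -0.0]
ft_force: [-0.3, 0.7, -2.7]
width: 0.0511
grip_force: 35.0
```

```bash
python3 - <<'E'
from h import *
p,Q=tcp();s=r.read_state();print(p,s['width'],s['grip_force'])
q=tp(-.018,-.059);print(q,rel((*q,.059),.2))
E
```

```text
[ 0.54015082 -0.25721334  0.21144182] 0.05106528405190048 34.99036461642433
[ 0.542899 -0.258098] [-0.139, 0.256, 15.244, -0.0, 0.0, 0.003]
```

Call:
{"op": "carry_out", "data": {
  "steps": [
    [[-0.1,0.2,3,0,0,0],[-0.1,0.2,6,0,0,0],[-0.1,0.2,9,0,0,0],[-0.1,0.2,12,0,0,0],[-0.1,0.2,13.8,0,0,0],[-0.1,0.2,14.7,0,0,0],[-0.1,0.2,15.1,0,0,0],[-0.1,0.2,15.1,0,0,0]]
  ]
}}

```text
time: 46.7
ee_pos: [0.5426, -0.258, 0.0608]
eef_rot: [0.632, 0.775, -0.0, 0.0]
ft_force: [-0.3, 0.2, -2.2]
width: 0.0511
grip_force: 35.0
```

Call:
{"op": "carry_out", "data": {
  "steps": [
    [[0,0,0.15,0,0,0],[0,0,0.3,0,0,0],[0,0,0.3,0,0,0]]
  ]
}}

```text
time: 46.95
ee_pos: [0.5429, -0.2588, 0.0589]
eef_rot: [0.633, 0.774, 0.0, 0.001]
ft_force: [-0.5, 0.2, -2.3]
width: 0.0512
grip_force: 35.0
```

Call:
{"op": "carry_out", "data": {
  "steps": [
    [[0,0,0.15,0,0,0],[0,0,0.3,0,0,0],[0,0,0.3,0,0,0]]
  ]
}}

```text
time: 47.2
ee_pos: [0.5438, -0.2591, 0.0567]
eef_rot: [0.633, 0.774, 0.0, 0.002]
ft_force: [-0.7, 1.6, 7.8]
width: 0.0511
grip_force: 35.0
```

Call:
{"op": "carry_out", "data": {
  "steps": [
    [[0,0,-0.2,0,0,0],[0,0,-0.2,0,0,0],[0,0,-0.2,0,0,0],[0,0,-0.2,0,0,0],[0,0,-3,0,0,0],[0,0,-7,0,0,0],[0,0,-11,0,0,0],[0,0,-15,0,0,0],[0,0,-19,0,0,0],[0,0,-19,0,0,0],[0,0,-19,0,0,0]]
  ],
  "hand": -0.56
}}

```text
time: 48.12
ee_pos: [0.5433, -0.2591, 0.2476]
eef_rot: [0.633, 0.774, 0.001, 0.003]
ft_force: [0.2, -0.8, 0.2]
width: 0.0678
grip_force: 0.0
```

```bash
python3 - <<'E'
from h import *
p,Q=tcp();s=r.read_state();print(p,s['width'])
print(rel((.6332,-.1765,.25),-1.375))
a=r.camera("top");b=r.camera("side")
h=cv2.cvtColor(a,cv2.COLOR_RGB2HSV)
m=(h[...,0]>17)&(h[...,0]<32)&(h[...,1]>150)&(h[...,2]>120);v,u=np.nonzero(m[135:160,255:275]);print('handle px',u.min()+255,u.max()+255,v.min()+135,v.max()+135)
print(proj("top",(.6332,-.1765,.086)),proj("top",(.6332,-.1765,.022)))
E
```

```text
[ 0.54329602 -0.25907781  0.24761425] 0.06777779047038551
[6.302, 10.455, -0.216, 0.006, -0.001, 1.575]
handle px 260 264 140 149
[[262.74453659 140.55126512]] [[262.67780925 146.78832255]]
```

Handle where expected. I move over it.

Call:
{"op": "carry_out", "data": {
  "steps": [
    [[1,1.5,-0.2,0,0,0.12],[2,3,-0.2,0,0,0.24],[3,4.5,-0.2,0,0,0.36],[4,6,-0.2,0,0,0.48],[5,8,-0.2,0,0,0.6],[6,10,-0.2,0,0,0.72],[6.3,10.5,-0.2,0,0,0.84],[6.3,10.5,-0.2,0,0,0.96],[6.3,10.5,-0.2,0,0,1.08],[6.3,10.5,-0.2,0,0,1.2],[6.3,10.5,-0.2,0,0,1.32],[6.3,10.5,-0.2,0,0,1.44],[6.3,10.5,-0.2,0,0,1.57],[6.3,10.5,-0.2,0,0,1.57],[6.3,10.5,-0.2,0,0,1.57]]
  ],
  "hand": -1
}}

```text
time: 49.47
ee_pos: [0.6321, -0.1756, 0.2454]
eef_rot: [0.995, 0.102, -0.001, 0.0]
ft_force: [-0.6, 0.5, 0.3]
width: 0.0868
grip_force: 0.0
```

```bash
python3 - <<'E'
from h import *
p,Q=tcp();s=r.read_state();print(p,s['width'],np.round(s['joint_positions'],2))
print(rel((.6332,-.1765,.051),-1.371))
a=r.camera("top")
h=cv2.cvtColor(a,cv2.COLOR_RGB2HSV);m=((h[...,1]<60)&(h[...,2]>150)).astype(np.uint8)
n,l,st,c=cv2.connectedComponentsWithStats(m)
for i in range(1,n):
    if 80<st[i,4]<700 and 270<c[i,0]<350 and 120<c[i,1]<260:
        w=plane("top",*c[i],.087)[:2]-T;print(c[i].round(1),st[i],'tray',w@xt,w@yt)
E
```

```text
[ 0.63206799 -0.17564597  0.24537083] 0.08680405092197774 [-0.07  0.4   0.37  1.35 -0.14  1.41 -1.07]
[0.138, 0.099, 19.437, 0.0, 0.002, 0.005]
[314.5 138. ] [285 127  60  23 367] tray -0.08247188810298449 0.026532281659910537
[334.9 153.6] [325 143  20  21 278] tray -0.01930526182075949 0.06727167791215882
[315. 160.] [306 151  19  19 268] tray -0.018908513729258388 0.005479573119922867
[294.6 167.3] [285 159  20  18 271] tray -0.016825385568103483 -0.05825798197579583
[329.3 181.4] [319 175  22  14 190] tray 0.053778824660994096 0.023150985972052555
```

All three jars stand in the tray and the tag label hasn't moved. I grasp the handle.

Call:
{"op": "carry_out", "data": {
  "steps": [
    [[0.1,0.1,4,0,0,0],[0.1,0.1,8,0,0,0],[0.1,0.1,12,0,0,0],[0.1,0.1,16,0,0,0],[0.1,0.1,19,0,0,0],[0.1,0.1,19,0,0,0],[0.1,0.1,19,0,0,0]]
  ]
}}

```text
time: 50.1
ee_pos: [0.6328, -0.1766, 0.056]
eef_rot: [0.995, 0.102, -0.001, 0.0]
ft_force: [0.7, 0.9, 1.7]
width: 0.0869
grip_force: 0.0
```

Call:
{"op": "carry_out", "data": {
  "steps": [
    [[0,0,0,0,0,0],[0,0,0,0,0,0],[0,0,0,0,0,0],[0,0,0,0,0,0],[0,0,0,0,0,0],[0,0,0,0,0,0],[0,0,0,0,0,0],[0,0,0,0,0,0],[0,0,0,0,0,0],[0,0,0,0,0,0],[0,0,0,0,0,0],[0,0,0,0,0,0],[0,0,0,0,0,0],[0,0,0,0,0,0],[0,0,0,0,0,0],[0,0,0,0,0,0],[0,0,0,0,0,0]]
  ],
  "hand": 1,
  "squeeze": 30
}}

```text
time: 51.52
ee_pos: [0.6344, -0.1734, 0.0569]
eef_rot: [0.995, 0.102, 0.0, -0.001]
ft_force: [0.4, 8.2, 0.6]
width: 0.009
grip_force: 30.0
```

```bash
cat > close.py <<'E'
from h import *
import sys
p,Q=tcp();s=r.read_state();print(p,s['width'],s['grip_force'],s['ft_force'])
yaw=-.064;h0=np.array([.392777,-.35533747]);H=np.array([.62908783,-.42058462]);v0=h0-H
v=p[:2]-H;a0=(np.arctan2(v0[1],v0[0])-np.arctan2(v[1],v[0]))%6.2832
if a0>3.2:a0-=6.2832
print('angle',a0,np.hypot(*v),'yaw err',rel(p,yaw-a0))
for a in map(float,sys.argv[1:]):
    w=R.from_euler('z',-a).apply([*v0,0])[:2]*np.hypot(*v)/np.hypot(*v0)
    print(round(a,3),np.round(rel((*(H+w),p[2]),yaw-a),3).tolist())
E
python3 close.py 1.27 1.23 1.18 1.13 1.08 1.03 .98 .93 .88 .83 .78 .73 .68 .63 .58 .53 .48
```

```text
[ 0.63441989 -0.17342201  0.05688671] 0.009026383801363023 29.993742839433253 [0.36521844 8.18108235 0.55658809]
angle 1.322970689796243 0.24722011754058856 yaw err [0.0, 0.0, 0.0, -0.003, -0.001, 0.02]
1.27 [-1.284, -0.259, -0.0, -0.003, -0.001, -0.033]
1.23 [-2.261, -0.409, -0.001, -0.003, -0.001, -0.073]
1.18 [-3.49, -0.541, -0.002, -0.003, -0.001, -0.123]
1.13 [-4.724, -0.612, -0.003, -0.002, -0.001, -0.173]
1.08 [-5.96, -0.621, -0.004, -0.002, -0.001, -0.223]
1.03 [-7.195, -0.568, -0.005, -0.002, -0.001, -0.273]
0.98 [-8.425, -0.454, -0.006, -0.002, -0.001, -0.323]
0.93 [-9.649, -0.278, -0.008, -0.002, -0.001, -0.373]
0.88 [-10.862, -0.042, -0.01, -0.002, -0.001, -0.423]
0.83 [-12.061, 0.255, -0.011, -0.002, -0.001, -0.473]
0.78 [-13.245, 0.612, -0.013, -0.002, -0.002, -0.523]
0.73 [-14.409, 1.027, -0.016, -0.002, -0.002, -0.573]
0.68 [-15.551, 1.5, -0.018, -0.002, -0.002, -0.623]
0.63 [-16.668, 2.03, -0.02, -0.002, -0.002, -0.673]
0.58 [-17.757, 2.614, -0.023, -0.002, -0.002, -0.723]
0.53 [-18.815, 3.253, -0.025, -0.002, -0.002, -0.773]
0.48 [-19.84, 3.943, -0.028, -0.002, -0.002, -0.823]
```

Call:
{"op": "carry_out", "data": {
  "steps": [
    [[-0.6,-0.1,0,0,0,-0.02],[-1.28,-0.26,0,0,0,-0.033],[-2.26,-0.41,0,0,0,-0.073],[-3.49,-0.54,0,0,0,-0.123],[-4.72,-0.61,0,0,0,-0.173],[-5.96,-0.62,0,0,0,-0.223],[-7.2,-0.57,0,0,0,-0.273],[-8.43,-0.45,0,0,0,-0.323],[-9.65,-0.28,0,0,0,-0.373],[-10.86,-0.04,0,0,0,-0.423],[-12.06,0.26,0,0,0,-0.473],[-13.25,0.61,0,0,0,-0.523],[-14.41,1.03,0,0,0,-0.573],[-15.55,1.5,0,0,0,-0.623],[-16.67,2.03,0,0,0,-0.673],[-17.76,2.61,0,0,0,-0.723],[-18.4,2.98,0,0,0,-0.753],[-18.82,3.25,0,0,0,-0.773],[-18.82,3.25,0,0,0,-0.773]]
  ]
}}

```text
time: 53.1
ee_pos: [0.4545, -0.2469, 0.0568]
eef_rot: [0.884, 0.468, -0.001, -0.0]
ft_force: [-2.5, 1.3, 0.4]
width: 0.0089
grip_force: 30.0
```

```bash
python3 close.py .5 .46 .42 .38 .34 .30 .26 .22 .19 .16 .13 .10 .07 .04 .01 -.01; python3 - <<'E'
from h import *
a=r.camera("side");cv2.imwrite("pics/y1.png",cv2.resize(a[165:285,195:325,::-1],None,fx=4.5,fy=4.5,interpolation=cv2.INTER_CUBIC))
E
```

```text
[ 0.45454815 -0.24686105  0.05680084] 0.008906247367476692 29.996538260020316 [-2.47749188  1.30254992  0.42507311]
angle 0.513659428136441 0.24625998372277172 yaw err [0.0, 0.0, 0.0, -0.001, 0.001, -0.019]
0.5 [-0.331, -0.06, 0.0, -0.001, 0.001, -0.033]
0.46 [-1.305, -0.209, 0.001, -0.001, 0.001, -0.073]
0.42 [-2.283, -0.32, 0.002, -0.001, 0.001, -0.113]
0.38 [-3.266, -0.391, 0.004, -0.001, 0.001, -0.153]
0.34 [-4.25, -0.423, 0.005, -0.001, 0.001, -0.193]
0.3 [-5.235, -0.415, 0.005, -0.001, 0.001, -0.233]
0.26 [-6.219, -0.369, 0.006, -0.001, 0.001, -0.273]
0.22 [-7.2, -0.282, 0.007, -0.001, 0.001, -0.313]
0.19 [-7.933, -0.192, 0.008, -0.001, 0.001, -0.343]
0.16 [-8.664, -0.08, 0.009, -0.001, 0.001, -0.373]
0.13 [-9.39, 0.055, 0.009, -0.001, 0.001, -0.403]
0.1 [-10.112, 0.21, 0.01, -0.001, 0.001, -0.433]
0.07 [-10.829, 0.388, 0.011, -0.001, 0.001, -0.463]
0.04 [-11.541, 0.587, 0.011, -0.001, 0.001, -0.493]
0.01 [-12.246, 0.807, 0.012, -0.001, 0.001, -0.523]
-0.01 [-12.712, 0.966, 0.012, -0.001, 0.001, -0.543]
```

View pics/y1.png

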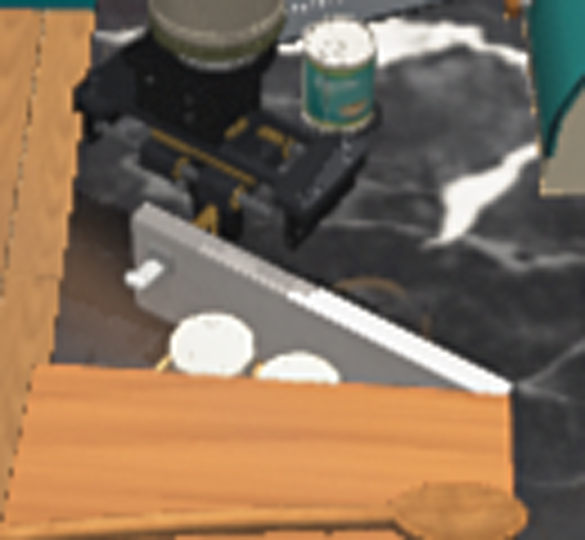

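The door is swinging shut at about 0.51 rad with the jars upright; two lids are visible at (212,345) and (298,370). I continue to shut.

Call:
{"op": "carry_out", "data": {
  "steps": [
    [[-0.33,-0.06,0,0,0,-0.033],[-1.3,-0.21,0,0,0,-0.073],[-2.28,-0.32,0,0,0,-0.113],[-3.27,-0.39,0,0,0,-0.153],[-4.25,-0.42,0,0,0,-0.193],[-5.24,-0.42,0,0,0,-0.233],[-6.22,-0.37,0,0,0,-0.273],[-7.2,-0.28,0,0,0,-0.313],[-7.93,-0.19,0,0,0,-0.343],[-8.66,-0.08,0,0,0,-0.373],[-9.39,0.06,0,0,0,-0.403],[-10.11,0.21,0,0,0,-0.433],[-10.83,0.39,0,0,0,-0.463],[-11.54,0.59,0,0,0,-0.493],[-12.0,0.73,0,0,0,-0.51],[-12.4,0.85,0,0,0,-0.523],[-12.7,0.95,0,0,0,-0.53],[-12.7,0.95,0,0,0,-0.53]]
  ]
}}

```text
time: 54.65
ee_pos: [0.3927, -0.355, 0.0568]
eef_rot: [0.73, 0.684, 0.0, -0.001]
ft_force: [-2.5, 7.7, 2.0]
width: 0.0087
grip_force: 30.0
```

```bash
python3 close.py -.02
```

```text
[ 0.39273485 -0.35498909  0.05676151] 0.008680441386808006 29.997333870269358 [-2.47554709  7.67056256  1.95536806]
angle 0.0013233417477729326 0.2452865783859997 yaw err [0.0, 0.0, 0.0, -0.001, -0.002, -0.0]
-0.02 [-0.513, -0.101, -0.001, -0.001, -0.002, -0.022]
```

Angle reads about 0.001 rad, fully home. I release, lift clear and check.

Call:
{"op": "carry_out", "data": {
  "steps": [
    [[-0.1,0,0,0,0,0],[0,0,0,0,0,0],[0,0,0,0,0,0],[0,0,0,0,0,0],[0,0,0,0,0,0],[0,0,0,0,0,0],[0,0,-3,0,0,0],[0,0,-7,0,0,0],[0,0,-11,0,0,0],[0,0,-15,0,0,0],[0,0,-19,0,0,0],[8,0,-19,0,0,0],[16,0,-19,0,0,0],[20,0,-19,0,0,0],[24,0,-19,0,0,0],[24,0,-19,0,0,0],[24,0,-19,0,0,0]]
  ],
  "hand": 0.2
}}

```text
time: 56.07
ee_pos: [0.4082, -0.1139, 0.2471]
eef_rot: [0.73, 0.684, 0.0, 0.001]
ft_force: [2.0, 1.1, 0.3]
width: 0.0352
grip_force: 0.0
```

```bash
python3 - <<'E'
from h import *
p,Q=tcp();s=r.read_state();print(p,s['width'],s['ft_force'])
ref=cv2.imread("pics/top0.png")[:,:,::-1].astype(int);a=r.camera("top").astype(int)
refs=cv2.imread("pics/side0.png")[:,:,::-1].astype(int);b=r.camera("side").astype(int)
d=np.abs(a-ref).sum(2)>90;print('top diff near door',d[120:235,325:350].sum(),d[120:235,325:350].size)
d=np.abs(b-refs).sum(2)>90;print('side',d[235:300,190:320].sum())
for P in [(.392777,-.3553,.086)]:print(proj("top",P),proj("side",P))
for img,rf in ((a,ref),(b,refs)):
    for q in (img,rf):
        h=cv2.cvtColor(q.astype(np.uint8),cv2.COLOR_RGB2HSV);m=(h[...,0]>17)&(h[...,0]<32)&(h[...,1]>130)&(h[...,2]>120)
        x0,y0,x1,y1=(325,205,350,225) if img is a else (210,225,230,250)
        v,u=np.nonzero(m[y0:y1,x0:x1]);print(len(u),(u.mean()+x0).round(2) if len(u) else 0,(v.mean()+y0).round(2) if len(u) else 0)
E
```

```text
[ 0.40821936 -0.11385873  0.24712926] 0.035189733874800844 [2.01176738 1.08922985 0.28141901]
top diff near door 0 2875
side 0
[[335.08968155 214.36173709]] [[221.08577839 236.98969145]]
74 338.76 215.23
74 338.76 215.23
19 220.0 239.0
19 220.0 239.0
```

```bash
python3 -c "
from bench import r
print(r.close_job())"
```

```text
the job is handed in; nothing more can be done
None
```

The job is handed in at about 56 s, with no verdict returned: the tag was stamped (22 mm stroke, dot centring estimated within about 3 mm), all three jars and the tag were in the tray at my last check before closing, and the door matches its original shut position in both views.

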